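# File the tall lino block back into the sprung block rack

## Robot

A 7-joint arm with a two-finger parallel gripper is mounted at the origin on the work surface; the furniture and walls round the work are solid. World frame = base frame: x ahead of the robot, y to its left, z up, the work surface at z = 0. Lengths are in m, angles in rad, forces in N, time in s.
With the tool pointing down it reaches from about 0.375 to 0.925 m from the base axis. Payload 3.1 kg.
Tool frame: the origin (TCP) lies on the centre line of the jaws, within the pads' length; the fingertips stand 8 mm ahead of it and the grasp point (between the pads) lies 11 mm behind it; z points along the fingers, x is the direction in which the jaws open and shut, and the axes are right-handed (so a half turn about z gives the same grasp; the last joint's range is limited). The gripper opens to 85 mm and grips with 20 to 120 N. Pads are 22 mm wide; open, the fingers measure 114 mm over their backs; the gripper's body (76 mm by 85 mm) begins 54 mm behind the grasp point. The pads swing forward as they close: fully open they stand 13 mm farther back than shut.
Start: joints at [1.22, 0.383, 0.044, 1.598, -0.018, 1.161, -0.05], TCP at [0.163, -0.629, 0.239] pointing down, gripper open.
Joint ranges: [-2.61, 2.61], [-0.41, 2.15], [-1.48, 1.57], [0, 2.5], [-1.57, 4.71], [0.05, 1.97], [-2.85, 2.85]. Speed limits (rad/s): [2.79, 2.79, 3.14, 3.14, 3.14, 3.14, 3.14].

## Interface

Orientations are given as a unit quaternion [w, x, y, z].
In Python, from station import robot, imaging, job gives the robot as it stands.
- The arm moves only by the tool jog_arm, never from a script. Its argument "series" is a list of rows, each an object with "translation": the shift along the tool's x, y, z in m, a list of three; "roll": the turn about the tool's z in rad. A call has 1 to 12 rows; each row is the pose to reach, as a shift and turn from the pose commanded when the call began, along the tool's axes at that moment; what a row does not reach only later rows make up. A row lasts 1/8 s, in which the tool goes at most 62.5 mm and 10.7 degrees, less where a joint would pass 70% of its speed; a pose out of reach is approached as far as the arm can. A call with a gripper value outside its range is refused whole. "claw" is the gripper's target within -1 to 1 (shut at 1, half-way at 0, fully open at -1), set as the call begins (left out, the last holds). The fingers move at their own pace and stop on an object; "force" is the grip in N (left out, the last holds). Time passes only in rows, so rows that repeat a pose let the fingers close. It gives the time, the measured TCP pose, the force and the opening at its end, in the units of the state.
- robot.get_state(): the state, without advancing time (a new reading comes with each control period).
- imaging.read_camera(name): name is "scene" or "top" or "wrist"; returns a dict with "pixels" (400x640x3 uint8, red, green, blue), "mtx" (3x3 intrinsics, pixels), "k1" (the pictures are not rectified: a ray, as slopes to the right and down, at radius r is drawn at 1 + k1 r^2 times it, then the intrinsics apply), "eye" and "attitude" of the camera in the world; the wrist camera has in their place "hand_eye" (4x4, takes a point from camera to tool coordinates, whose origin is the TCP and whose axes are the tool frame's). Camera axes: x right, y down, z forward; pixel columns grow to the right and rows downward; lengths in m; the calibration is good to about 2 mm. A picture is of the moment at which its call begins: read the wrist's pose just before it. There is no depth.
- job.job_done(): hands the job in, once; it reports no verdict.
The state is a dict: "time": time; "joint_positions": joint angles; "joint_velocities": joint speeds; "joint_torque": joint torques, N m; "eef_pos": TCP position; "ee_rot": TCP orientation; "contact_force": force on the tool from outside, world axes, zero at the start; "moment": the same for the moment, N m; "width": finger opening in m.
Only numpy, scipy, OpenCV 4.12 (cv2) and the standard library are available. Lean on these libraries where they do the work, as an engineer would, in place of code of your own. Each camera call takes 0.05 s, during which the arm holds its last target.

## Task

Take the tall, washed lino block out of the drying stand and put it back on end into the gap in the middle of the block rack. The gap has closed up to less than the block's thickness, so ease the neighbours apart against the sprung cheek by working in one lower edge of the tilted block, gently and without knocking any of them over or pressing hard on them, and push it down until it stands fully home on the rack's floor, then let go. Leave the other block in the stand and the rest of the bench alone.

Things in the scene. Friction and masses are not known exactly. Their poses are not given: they have to be found in the camera images.
- tall_block: the lino block to file: 95 high as it stands in a drying-stand slot, 65 long, 20 mm thick, 0.08-0.15 kg, square edges, tallest on the bench. Origin: centre of its plain back. x up along the 95, y along the 65, z = thickness (carved face at z 20), along the stand's -y at the start. Grip it across its thickness within 30 mm of its top: in the rack the neighbours reach to 35 mm below its top
- tall_foot (a point): point on tall_block: centre of its bottom end (the 65 x 20 mm end it stands on); axes as tall_block
- tall_top (a point): point on tall_block: centre of its top end, 95 mm above the foot; axes as tall_block
- block_rack: wooden rack, fixed, 100 (x) x 164 (y) mm. Origin: centre of underside; z up; the row runs along y; yaw within 0.3 rad. Floor 12 mm above the bench between side rails 82 mm apart, 20 mm high. Fixed cheek at the -y end, inner face y = -66 mm, top 72 mm above the bench; sprung cheek at the +y end, then an end board 60 mm high with two rods through it. Holds four blocks, room for a fifth
- rack_slot (a point): point on block_rack where the middle of the tall block's foot must finally stand: on the floor, 15.75 mm to the -y side of the rack's origin (two block thicknesses from the fixed cheek plus a half); axes as block_rack
- spring_cheek (a joint): how far the sprung cheek of the rack has been pushed back along the rack's +y, m: 0 at its front stop, where it starts, 0.018 at its hard back stop. It pushes back with 2.7 N at 0 and 0.3 N more for each mm. With the block home it reads about 0.0085.
- cheek_face (a point): point on the sprung cheek: top of its inner face, which at the front stop is at y = +26 mm in the rack's frame, 70 mm above the bench
- row_block_1: one of four smaller lino blocks standing loose in the rack: 60 high, 75 long, 20 mm thick, 0.1 kg, top 72 mm above the bench. Origin: centre of its plain back; x up, y along the 75, z = thickness, along the rack's -y, carved face at z 20 mm. Two stand by each cheek, with a gap of 7 to 10 mm between the pairs and up to 2 mm play elsewhere; which is where varies
- row_block_2: one of four smaller lino blocks standing loose in the rack: 60 high, 75 long, 20 mm thick, 0.1 kg, top 72 mm above the bench. Origin: centre of its plain back; x up, y along the 75, z = thickness, along the rack's -y, carved face at z 20 mm. Two stand by each cheek, with a gap of 7 to 10 mm between the pairs and up to 2 mm play elsewhere; which is where varies
- row_block_3: one of four smaller lino blocks standing loose in the rack: 60 high, 75 long, 20 mm thick, 0.1 kg, top 72 mm above the bench. Origin: centre of its plain back; x up, y along the 75, z = thickness, along the rack's -y, carved face at z 20 mm. Two stand by each cheek, with a gap of 7 to 10 mm between the pairs and up to 2 mm play elsewhere; which is where varies
- row_block_4: one of four smaller lino blocks standing loose in the rack: 60 high, 75 long, 20 mm thick, 0.1 kg, top 72 mm above the bench. Origin: centre of its plain back; x up, y along the 75, z = thickness, along the rack's -y, carved face at z 20 mm. Two stand by each cheek, with a gap of 7 to 10 mm between the pairs and up to 2 mm play elsewhere; which is where varies
- drying_stand: wooden drying stand, fixed to the bench, 110 (x) x 92 (y) mm board 14 mm thick, with three rows of two dowels (8 mm thick, standing 32 mm above the board) that form two slots 23 mm wide, centred at y = +15.5 and -15.5 mm. Origin: centre of its underside; z up
- damp_block: a small lino block like those in the rack (60 high x 75 x 20 mm) in the other slot of the drying stand, top 74 mm above the bench; to be left alone. Origin: centre of its back face, axes as the row blocks
- baren: round wooden rubbing disc, 108 mm wide, 48 mm high, bystander; origin under its centre
- paste_pot: round pot 58 mm wide, 50 mm high, bystander; origin under its centre
- brayer: ink roller 188 x 86 mm, 33 mm high, bystander; origin under its centre
- duct_tape: roll of tape 97 mm wide, 48 mm high, bystander; origin under its centre
- ink_tube: tube 146 x 42 mm, 28 mm high, lying, bystander; origin under its centre
Things that resemble listed ones, but are neither listed nor needed, are in the scene too. There is more than one size of the block_rack; the job needs the smaller.

How it is judged:
By the outcome, as a careful person would: the job done as asked, in the order asked, and still so for the second after the job is handed in, with the robot touching nothing.
It also fails if it takes over 67 s, if anything falls off the work surface, if the arm or the gripper's body presses on something with over 40 N, if the wrist force passes 120 N, or if a joint passes its speed limit or range.

## Working session

There is one attempt and no reset: what is moved stays moved. The work goes in short steps, Python scripts to look and compute and a tool call to move; the robot and the scene stay as the last step left them, time stands still between calls to the robot, and variables do not carry over. Pictures are saved under pics/ and viewed, and the job is handed in when it is done.

Besides the shell and the picture viewer there is one more tool, called by a JSON object that holds its "op" and its "data". jog_arm: Moves the arm, as the interface text tells. Its arguments: {"type":"object","properties":{"series":{"type":"array"},"claw":{"type":"number"},"force":{"type":"number"}},"required":["series"]}

```bash
ls; mkdir -p pics; python3 - <<'E'
from station import robot, imaging
import cv2
print(robot.get_state())
for n in ("scene","top","wrist"):
    d=imaging.read_camera(n)
    print(n,{k:(v.tolist() if hasattr(v,'tolist') else v) for k,v in d.items() if k!='pixels'})
    cv2.imwrite(f"pics/{n}0.png",d['pixels'][:,:,::-1])
E
```

```text
pics
{'time': 0.0, 'joint_positions': array([ 1.22021158,  0.38383801,  0.04385104,  1.59961149, -0.01788674,
        1.1611847 , -0.04992132]), 'joint_velocities': array([-0.00049671, -0.00098873,  0.00067658, -0.00130373, -0.00025972,
       -0.00047201, -0.0007713 ]), 'joint_torque': array([ 1.89282828e-04, -4.33460319e+01,  1.02445710e+00, -2.49510759e+01,
        1.05211159e-02,  1.15781298e-02,  9.04354096e-06]), 'eef_pos': array([ 0.16231218, -0.62844241,  0.23786808]), 'ee_rot': array([-7.45826255e-04,  7.90615189e-01, -6.12311905e-01, -1.09450152e-03]), 'contact_force': array([-0.92612228,  0.4842258 , -0.32923456]), 'moment': array([-0.01217919,  0.02885567,  0.01050282]), 'width': 0.08549960641542917}
scene {'mtx': [[464.0392303169795, 0.0, 319.92596195709035], [0.0, 464.0392303169795, 204.9689938913256], [0.0, 0.0, 1.0]], 'k1': -0.1298692118905978, 'eye': [-0.27606269028994085, -0.9843467203301859, 0.9293305311196306], 'attitude': [-0.4469021621728241, 0.8382069456138144, -0.2816118597871606, 0.13558146701238918]}
top {'mtx': [[413.06477250983204, 0.0, 323.7638655793929], [0.0, 413.06477250983204, 199.30019327616964], [0.0, 0.0, 1.0]], 'k1': -0.07068317319607632, 'eye': [0.26423147421677795, 0.01513404170444908, 1.30373580708533], 'attitude': [-0.05630115347676733, 0.7052283983638354, -0.7036008335880319, 0.06655038116037483]}
wrist {'mtx': [[360.68687184187195, 0.0, 321.5333684639083], [0.0, 360.68687184187195, 196.31778794043998], [0.0, 0.0, 1.0]], 'k1': -0.07907125565648689, 'hand_eye': [[0.9999999191494247, -6.800963683574992e-05, -0.0003963279334251695, 0.001246388060482162], [0.00017847991684655438, 0.9582603388463181, 0.28589699393147916, -0.07242464757267042], [0.00036034158904851106, -0.2858970415531198, 0.9582602735087742, -0.1352232085468918], [0.0, 0.0, 0.0, 1.0]]}
```

View pics/scene0.png

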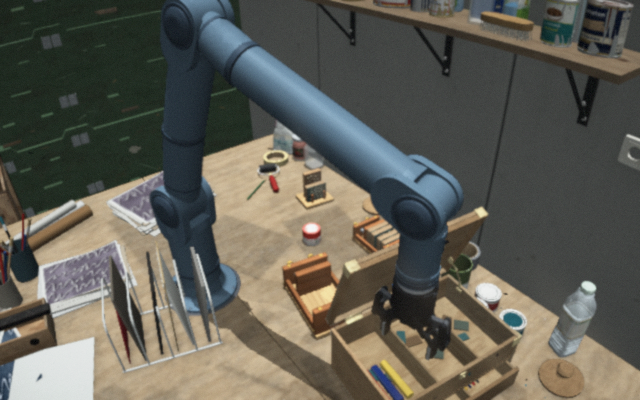

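View pics/top0.png

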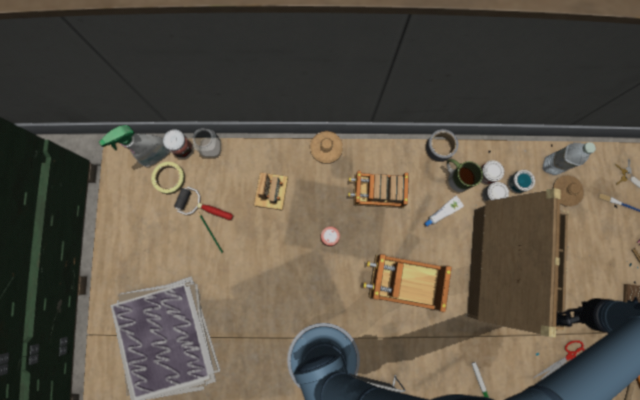

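View pics/wrist0.png

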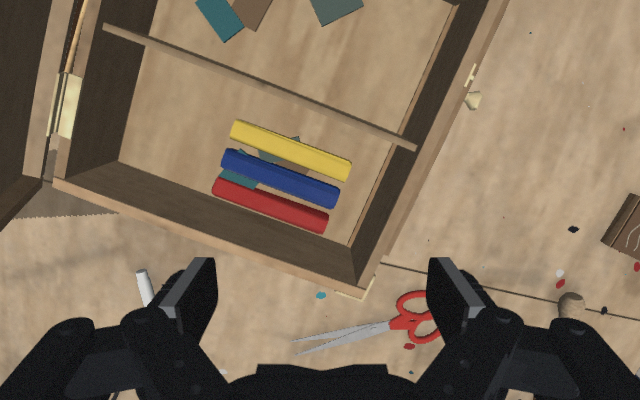

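The top view shows the small filled rack at about (380,188), the larger empty rack (decoy) at (410,282), the drying stand at (270,190) and the open box lid at about (515,260). The lid is near the arm, so I'll have to lift over it. Next I'll enlarge these.

```bash
cat > h.py <<'E'
import numpy as np, cv2
from scipy.spatial.transform import Rotation as R
from station import robot, imaging, job
def q2R(q): return R.from_quat(np.roll(np.asarray(q,float),-1)).as_matrix()
def cam(n):
    s=robot.get_state(); d=imaging.read_camera(n)
    if 'eye' in d: d['R']=q2R(d['attitude']); d['p']=np.array(d['eye'])
    else:
        T=np.eye(4);T[:3,:3]=q2R(s['ee_rot']);T[:3,3]=s['eef_pos'];M=T@np.array(d['hand_eye']);d['R']=M[:3,:3];d['p']=M[:3,3]
    return d
def ray(d,uv):
    u=cv2.undistortPoints(np.array(uv,float).reshape(-1,1,2),np.array(d['mtx']),np.array([d['k1'],0,0,0.])).reshape(-1,2)
    return np.c_[u,np.ones(len(u))]@d['R'].T
def onz(d,uv,z):
    r=ray(d,uv); return d['p']+r*((z-d['p'][2])/r[:,2])[:,None]
def proj(d,P):
    c=(np.atleast_2d(P)-d['p'])@d['R']; x=c[:,:2]/c[:,2:]; r2=(x**2).sum(1,keepdims=True)
    x=x*(1+d['k1']*r2); K=np.array(d['mtx']); return x*[K[0,0],K[1,1]]+[K[0,2],K[1,2]]
def crop(d,x,y,w,h,f,name):
    im=cv2.resize(d['pixels'][y:y+h,x:x+w,::-1],None,fx=f,fy=f,interpolation=cv2.INTER_CUBIC); cv2.imwrite('pics/'+name,im)
def st():
    s=robot.get_state(); print('t',round(float(s['time']),2),'p',np.round(s['eef_pos'],4),'q',np.round(s['ee_rot'],3),'F',np.round(s['contact_force'],1),'w',round(float(s['width']),4)); return s
E
python3 - <<'E'
from h import *
d=cam('top'); crop(d,230,150,200,80,4,'top_c.png'); crop(d,450,170,140,170,4,'top_lid.png')
s=cam('scene'); crop(s,270,150,160,130,5,'sc_c.png')
for n,uv in dict(stand=(270,190),rack=(380,188),lid=(555,190),lid2=(553,332),lid3=(480,205),lid4=(470,318)).items(): print(n,onz(d,uv,0.07).round(3),onz(d,uv,0.25).round(3))
for n,uv in dict(lidA=(345,265),lidB=(485,212)).items(): print(n,onz(s,uv,0.2).round(3),onz(s,uv,0.3).round(3))
E
```

```text
stand [[0.509 0.161 0.07 ]] [[0.473 0.14  0.25 ]]
rack [[ 0.517 -0.175  0.07 ]] [[ 0.48  -0.147  0.25 ]]
lid [[ 0.513 -0.73   0.07 ]] [[ 0.477 -0.621  0.25 ]]
lid2 [[ 0.082 -0.687  0.07 ]] [[ 0.108 -0.584  0.25 ]]
lid3 [[ 0.465 -0.483  0.07 ]] [[ 0.436 -0.41   0.25 ]]
lid4 [[ 0.128 -0.434  0.07 ]] [[ 0.148 -0.368  0.25 ]]
lidA [[ 0.242 -0.351  0.2  ]] [[ 0.171 -0.438  0.3  ]]
lidB [[ 0.677 -0.422  0.2  ]] [[ 0.546 -0.499  0.3  ]]
```

View pics/top_c.png

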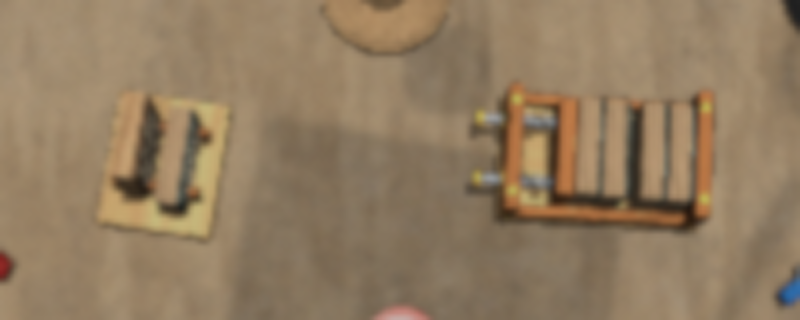

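View pics/sc_c.png

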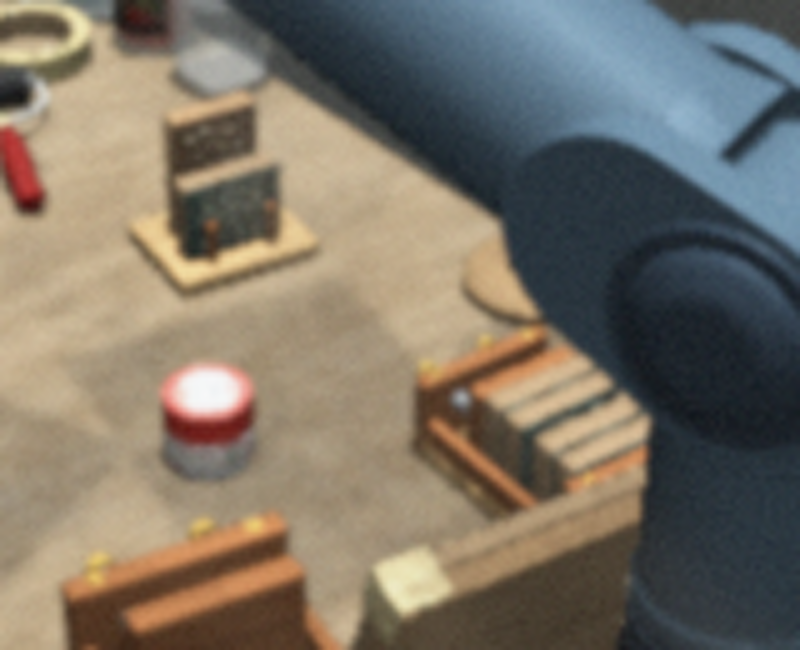

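```bash
python3 - <<'E'
from h import *
d=cam('top');s=cam('scene')
def tri(a,b):
    r1=ray(d,a)[0];r2=ray(s,b)[0]
    A=np.c_[r1,-r2];t=np.linalg.lstsq(A,s['p']-d['p'],rcond=None)[0]
    print(a,b,(d['p']+r1*t[0]).round(3),(s['p']+r2*t[1]).round(3))
for a in [(551,331),(557,191),(470,318),(480,205)]:
    for b in [(345,265),(485,210)]: tri(a,b)
E
```

```text
(551, 331) (345, 265) [ 0.129 -0.508  0.375] [ 0.119 -0.502  0.373]
(551, 331) (485, 210) [ 0.137 -0.48   0.426] [ 0.292 -0.649  0.498]
(557, 191) (345, 265) [ 0.443 -0.53   0.409] [ 0.172 -0.436  0.298]
(557, 191) (485, 210) [ 0.45  -0.551  0.374] [ 0.453 -0.553  0.376]
(470, 318) (345, 265) [ 0.148 -0.368  0.252] [ 0.2   -0.402  0.259]
(470, 318) (485, 210) [ 0.16  -0.328  0.36 ] [ 0.376 -0.599  0.434]
(480, 205) (345, 265) [ 0.437 -0.413  0.243] [ 0.255 -0.335  0.181]
(480, 205) (485, 210) [ 0.434 -0.407  0.258] [ 0.535 -0.505  0.314]
```

View pics/top_lid.png

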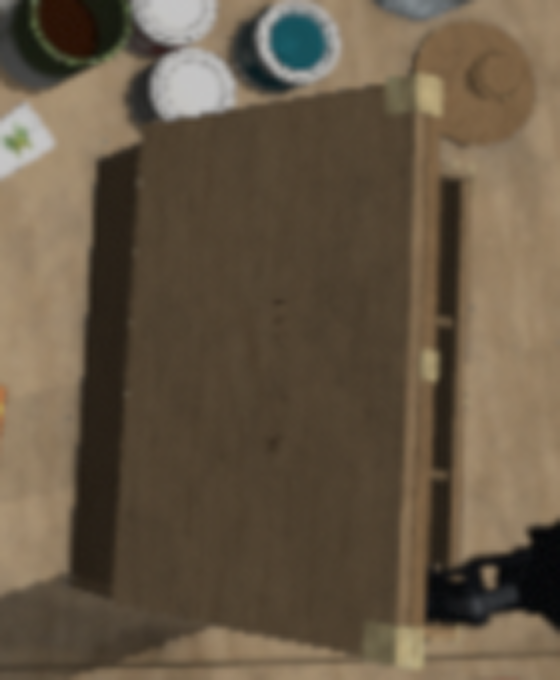

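Lid's top edge triangulates to z≈0.375 m (two views agree to 5 mm), so I go straight up to about 0.50 first.

{"op": "jog_arm", "data": {"series": [{"translation": [0, 0, -0.05], "roll": 0}, {"translation": [0, 0, -0.1], "roll": 0}, {"translation": [0, 0, -0.15], "roll": 0}, {"translation": [0, 0, -0.2], "roll": 0}, {"translation": [0, 0, -0.25], "roll": 0}, {"translation": [0, 0, -0.26], "roll": 0}, {"translation": [0, 0, -0.26], "roll": 0}], "claw": -1}}

```text
time: 1.23
eef_pos: [0.1626, -0.6295, 0.4998]
ee_rot: [0.0, 0.791, -0.612, 0.001]
contact_force: [0.4, 0.9, -0.9]
width: 0.0853
```

{"op": "jog_arm", "data": {"series": [{"translation": [-0.035, -0.034, 0], "roll": 0.02}, {"translation": [-0.07, -0.068, 0], "roll": 0.05}, {"translation": [-0.105, -0.102, 0], "roll": 0.08}, {"translation": [-0.14, -0.136, 0], "roll": 0.1}, {"translation": [-0.175, -0.17, 0], "roll": 0.13}, {"translation": [-0.21, -0.204, 0], "roll": 0.16}, {"translation": [-0.245, -0.238, 0], "roll": 0.19}, {"translation": [-0.28, -0.272, 0], "roll": 0.22}, {"translation": [-0.315, -0.306, 0], "roll": 0.25}, {"translation": [-0.35, -0.34, 0], "roll": 0.25}, {"translation": [-0.379, -0.373, 0], "roll": 0.25}, {"translation": [-0.379, -0.373, 0], "roll": 0.25}]}}

```text
time: 2.72
eef_pos: [0.43, -0.1643, 0.4967]
ee_rot: [0.0, 0.711, -0.703, -0.002]
contact_force: [0.1, -0.3, 0.0]
width: 0.0854
```

{"op": "jog_arm", "data": {"series": [{"translation": [0, 0, 0.05], "roll": 0}, {"translation": [0, 0, 0.1], "roll": 0}, {"translation": [0, 0, 0.15], "roll": 0}, {"translation": [0, 0, 0.2], "roll": 0}, {"translation": [0, 0, 0.22], "roll": 0}, {"translation": [0, 0, 0.22], "roll": 0}]}}

```text
time: 3.48
eef_pos: [0.4256, -0.1692, 0.2755]
ee_rot: [0.002, 0.708, -0.707, -0.004]
contact_force: [0.4, -0.5, 0.6]
width: 0.0854
```

```bash
python3 - <<'E'
from h import *
st(); d=cam('wrist'); cv2.imwrite('pics/w1.png',d['pixels'][:,:,::-1]); s=cam('scene'); cv2.imwrite('pics/s1.png',s['pixels'][:,:,::-1])
print(proj(d,[[.517,-.175,.07],[.51,.16,.1]]))
E
```

```text
t 3.48 p [ 0.4256 -0.1692  0.2755] q [ 0.002  0.708 -0.707 -0.004] F [ 0.4 -0.5  0.6] w 0.0854
[[327.57160893  66.29166828]
 [-38.50455089  85.10087196]]
```

View pics/w1.png

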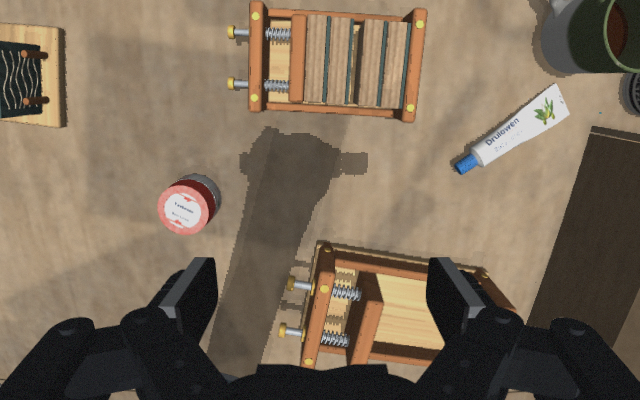

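View pics/s1.png

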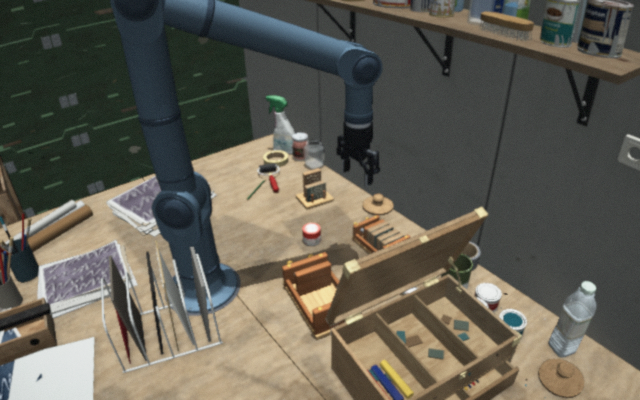

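```bash
python3 - <<'E'
from h import *
d=cam('wrist'); np.save('w1.npy',d,allow_pickle=True); crop(d,225,0,205,130,3.9,'w1c.png')
E
```

```text
(no output)
```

View pics/w1c.png

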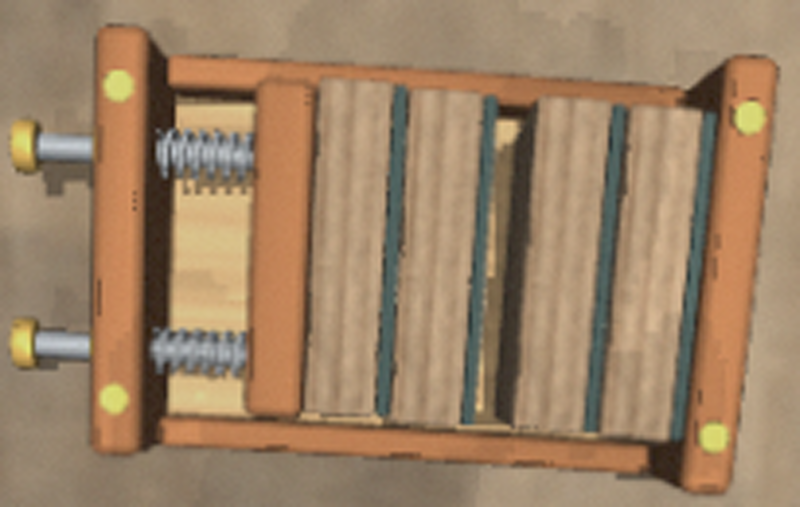

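The small rack in w1 is at (335,60), with four blocks and the sprung cheek on its left (+y) side. The larger empty rack at (400,310) is the decoy. The gap lies between the second and third blocks, at crop (505,260). Next I'll measure its pose.

```bash
cat > rackm.py <<'E'
from h import *
d=np.load('w1.npy',allow_pickle=True).item()
c=lambda *p: np.array(p,float)/3.9+[225,0]-0.37
def L(n,pts,z):
    P=onz(d,c(*pts),z); v=P[0]-P[1]; print(n,P[:,:2].round(4).tolist(),'len',round(np.linalg.norm(v),4),'yaw',round(np.arctan2(-v[1],v[0])*-1,4)); return P
pf=L('pins fixed',[(750,118),(713,437)],.072)
pe=L('pins end',[(118,85),(114,400)],.060)
print('pin dist y',np.linalg.norm(pf.mean(0)-pe.mean(0)))
dv=(pe.mean(0)-pf.mean(0)); print('row dir yaw', np.arctan2(-dv[0],dv[1]))
L('cheek outer',[(777,65),(734,490)],.072); L('cheek inner',[(727,72),(686,480)],.072)
L('end outer',[(97,40),(93,445)],.060)
for n,p in dict(b1L=[(320,82),(305,412)],b1R=[(406,88),(387,415)],b2L=[(411,93),(391,418)],b2R=[(497,98),(474,423)],b3L=[(538,98),(513,428)],b3R=[(625,106),(597,432)],b4L=[(630,108),(602,433)],b4R=[(716,115),(684,438)]).items(): L(n,p,.072)
L('spr face',[(314,85),(302,413)],.070)
E
python3 rackm.py
```

```text
pins fixed [[0.5533, -0.2553], [0.4814, -0.2508]] len 0.072 yaw -0.0621
pins end [[0.5618, -0.1096], [0.4893, -0.1058]] len 0.0726 yaw -0.0535
pin dist y 0.14605405812480382
row dir yaw -0.05623211238302542
cheek outer [[0.5649, -0.2608], [0.4689, -0.2567]] len 0.0961 yaw -0.0429
cheek inner [[0.5631, -0.2495], [0.4712, -0.2449]] len 0.092 yaw -0.0499
end outer [[0.5718, -0.1051], [0.4784, -0.1]] len 0.0935 yaw -0.0539
b1L [[0.5601, -0.1574], [0.4868, -0.1533]] len 0.0734 yaw -0.0562
b1R [[0.5588, -0.1768], [0.4861, -0.1728]] len 0.0728 yaw -0.0558
b2L [[0.5578, -0.178], [0.4854, -0.1737]] len 0.0725 yaw -0.0586
b2R [[0.5568, -0.1974], [0.4843, -0.1935]] len 0.0726 yaw -0.0546
b3L [[0.5569, -0.2067], [0.4832, -0.2028]] len 0.0738 yaw -0.0533
b3R [[0.5554, -0.2265], [0.4824, -0.2229]] len 0.0731 yaw -0.05
b4L [[0.555, -0.2277], [0.4821, -0.2241]] len 0.073 yaw -0.0495
b4R [[0.5538, -0.2474], [0.4811, -0.2438]] len 0.0728 yaw -0.0494
spr face [[0.5598, -0.156], [0.4865, -0.1525]] len 0.0734 yaw -0.0477
```

{"op": "jog_arm", "data": {"series": [{"translation": [-0.05, 0, 0], "roll": 0}, {"translation": [-0.1, 0, 0], "roll": 0}, {"translation": [-0.15, 0, 0], "roll": 0}, {"translation": [-0.2, 0, 0], "roll": 0}, {"translation": [-0.25, 0, 0], "roll": 0}, {"translation": [-0.3, 0, 0], "roll": 0}, {"translation": [-0.32, 0, 0], "roll": 0}, {"translation": [-0.32, 0, 0], "roll": 0}, {"translation": [-0.32, 0, 0], "roll": 0}]}}

```text
time: 4.75
eef_pos: [0.4287, 0.1496, 0.2799]
ee_rot: [-0.0, 0.707, -0.707, 0.001]
contact_force: [0.1, -0.0, -0.7]
width: 0.0857
```

```bash
python3 - <<'E'
from h import *
d0=np.load('w1.npy',allow_pickle=True).item()
print('big rack edge',onz(d0,[(320,243),(500,275)],.07).round(3))
st(); d=cam('wrist'); np.save('w2.npy',d,allow_pickle=True); cv2.imwrite('pics/w2.png',d['pixels'][:,:,::-1])
uv=proj(d,[[.51,.16,.09]])[0].astype(int);print(uv)
x0=int(np.clip(uv[0]-90,0,460));y0=max(0,uv[1]-70);print(x0,y0);crop(d,x0,y0,180,140,4.2,'w2c.png')
E
```

```text
big rack edge [[ 0.348 -0.169  0.07 ]
 [ 0.309 -0.366  0.07 ]]
t 4.75 p [0.4287 0.1496 0.2799] q [-0.     0.707 -0.707  0.001] F [ 0.1 -0.  -0.7] w 0.0857
[308  79]
218 9
```

View pics/w2.png

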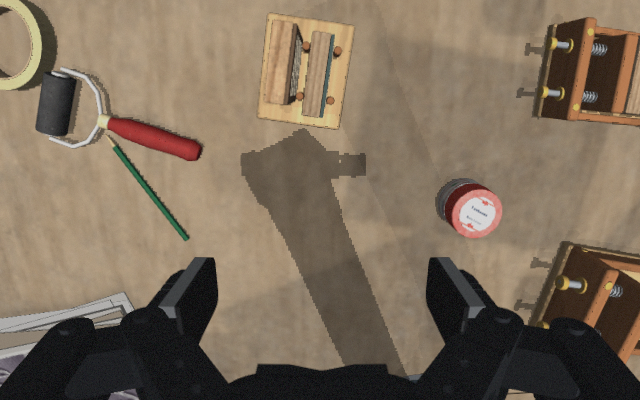

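View pics/w2c.png

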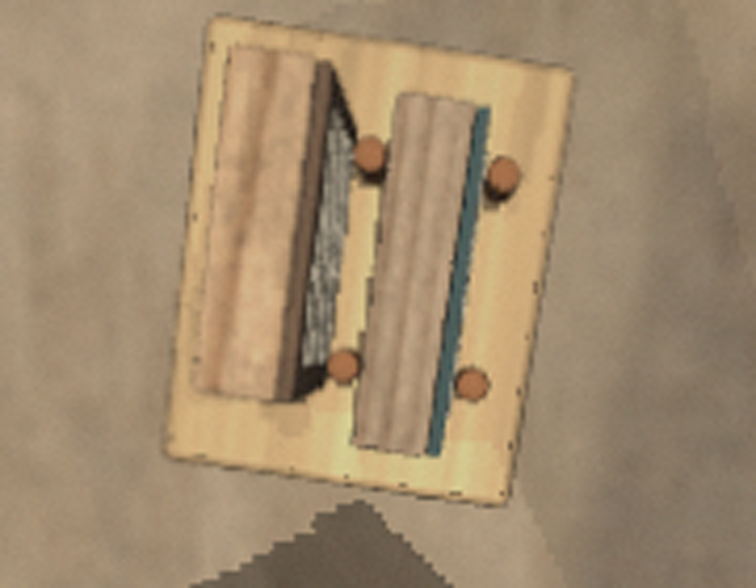

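In w2 the two candidates in the stand are the left block at crop (255,225), px (279,63), and the right one at crop (415,270), px (317,73). The left one is the tall block: its carved side shows strong parallax and its top is larger. The scene view also shows it taller.

```bash
python3 - <<'E'
from h import *
d=np.load('w2.npy',allow_pickle=True).item()
c=lambda *p: np.array(p,float)/4.2+[218,9]-0.38
P=onz(d,c((230,47),(330,62),(294,401),(193,390)),.109);print(P.round(4)[:,:2], P.mean(0)[:2].round(4))
print('len',np.linalg.norm(P[0]-P[3]),np.linalg.norm(P[1]-P[2]),'th',np.linalg.norm(P[0]-P[1]),np.linalg.norm(P[2]-P[3]))
for a,b in((0,3),(1,2)): v=P[a]-P[b];print('yaw',np.arctan2(v[1],v[0]))
Q=onz(d,c((398,93),(490,108),(440,456),(353,444)),.074);print(Q.mean(0)[:2],np.linalg.norm(Q[0]-Q[3]),np.linalg.norm(Q[1]-Q[0]))
B=onz(d,c((210,15),(575,70),(508,505),(167,455)),.014);print(B.mean(0)[:2],[np.linalg.norm(B[i]-B[i-1]).round(4) for i in range(4)])
v=B[0]-B[3];yaw=np.arctan2(v[1],v[0]);print(yaw, 'slot pred',B.mean(0)[:2]+.0155*np.array([-np.sin(yaw),np.cos(yaw)]))
E
```

```text
[[0.5553 0.1871]
 [0.5525 0.1683]
 [0.4899 0.1764]
 [0.4921 0.1963]] [0.5225 0.182 ]
len 0.06387604227598587 0.06313716165176553 th 0.018947671887691128 0.02000198982748221
yaw -0.14412110793216173
yaw -0.12759624285286
[0.51431738 0.15193283] 0.07363877477993332 0.01956577119152155
[0.51964312 0.16651084] [np.float64(0.1078), np.float64(0.0905), np.float64(0.1081), np.float64(0.09)]
-0.1372582338170981 slot pred [0.52176395 0.18186506]
```

{"op": "jog_arm", "data": {"series": [{"translation": [-0.01, -0.03, 0.03], "roll": 0.05}, {"translation": [-0.02, -0.06, 0.06], "roll": 0.1}, {"translation": [-0.0324, -0.0933, 0.1], "roll": 0.137}, {"translation": [-0.0324, -0.0933, 0.13], "roll": 0.137}, {"translation": [-0.0324, -0.0933, 0.13], "roll": 0.137}, {"translation": [-0.0324, -0.0933, 0.13], "roll": 0.137}]}}

```text
time: 5.55
eef_pos: [0.522, 0.1828, 0.1503]
ee_rot: [0.0, -0.658, 0.753, -0.001]
contact_force: [0.9, -0.4, 0.9]
width: 0.0856
```

```bash
python3 - <<'E'
from h import *
s=st(); X=q2R(s['ee_rot']); print((X.T@(np.array([.522,.182,.087])-s['eef_pos'])).round(4), np.degrees(np.arctan2(X[1,0],X[0,0])))
d=cam('wrist'); cv2.imwrite('pics/w3.png',d['pixels'][:,:,::-1])
E
```

```text
t 5.55 p [0.522  0.1828 0.1503] q [ 0.    -0.658  0.753 -0.001] F [ 0.9 -0.4  0.9] w 0.0856
[ 0.0008 -0.0001  0.0633] -97.7743227485453
```

View pics/w3.png

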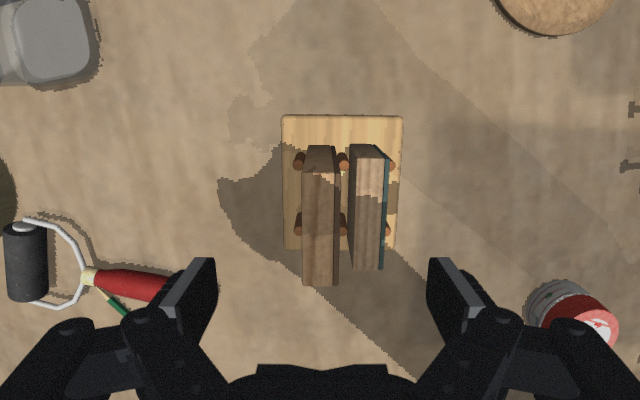

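{"op": "jog_arm", "data": {"series": [{"translation": [0.0005, 0, 0.02], "roll": 0}, {"translation": [0.0005, 0, 0.04], "roll": 0}, {"translation": [0.0005, 0, 0.055], "roll": 0}, {"translation": [0.0005, 0, 0.0633], "roll": 0}, {"translation": [0.0005, 0, 0.0633], "roll": 0}]}}

```text
time: 6.22
eef_pos: [0.5204, 0.183, 0.0849]
ee_rot: [-0.001, -0.658, 0.753, 0.001]
contact_force: [-0.1, -0.0, 0.6]
width: 0.0852
```

{"op": "jog_arm", "data": {"series": [{"translation": [0, 0, 0], "roll": 0}, {"translation": [0, 0, 0], "roll": 0}, {"translation": [0, 0, 0], "roll": 0}, {"translation": [0, 0, 0], "roll": 0}, {"translation": [0, 0, 0], "roll": 0}, {"translation": [0, 0, 0], "roll": 0}, {"translation": [0, 0, 0], "roll": 0}, {"translation": [0, 0, 0], "roll": 0}], "claw": 1, "force": 40}}

```text
time: 7.22
eef_pos: [0.5216, 0.1833, 0.0865]
ee_rot: [0.0, -0.658, 0.753, -0.0]
contact_force: [0.3, 0.0, 4.3]
width: 0.0192
```

{"op": "jog_arm", "data": {"series": [{"translation": [0, 0, 0], "roll": 0}, {"translation": [0, 0, 0], "roll": 0}, {"translation": [0, 0, 0], "roll": 0}], "force": 100}}

```text
time: 7.6
eef_pos: [0.5218, 0.1835, 0.0866]
ee_rot: [0.001, -0.658, 0.753, -0.0]
contact_force: [0.7, -0.1, 4.8]
width: 0.0184
```

```bash
python3 - <<'E'
from h import *
st();d=cam('wrist'); cv2.imwrite('pics/w4.png',d['pixels'][:,:,::-1]); s=cam('scene'); crop(s,260,100,160,120,5,'s4.png')
E
```

```text
t 7.6 p [0.5218 0.1835 0.0866] q [ 0.001 -0.658  0.753 -0.   ] F [ 0.7 -0.1  4.8] w 0.0184
```

View pics/w4.png

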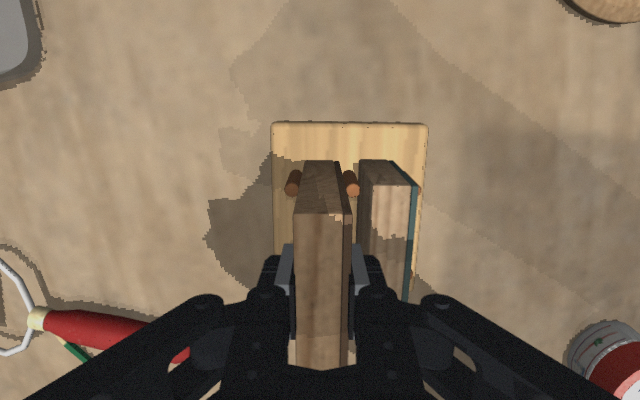

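View pics/s4.png

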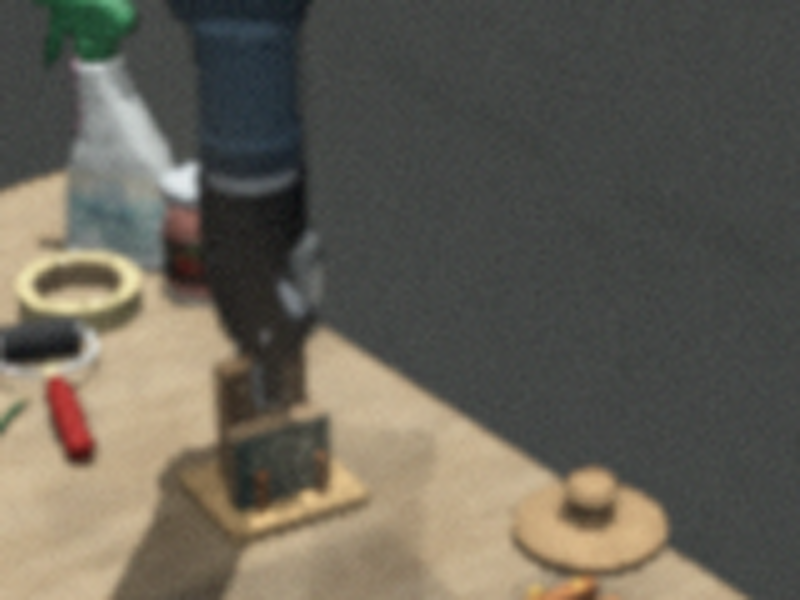

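{"op": "jog_arm", "data": {"series": [{"translation": [0, 0, -0.01], "roll": 0}, {"translation": [0, 0, -0.025], "roll": 0}, {"translation": [0, 0, -0.045], "roll": 0}, {"translation": [0, 0, -0.07], "roll": 0}, {"translation": [0, 0, -0.1], "roll": 0}, {"translation": [0, 0, -0.12], "roll": 0}, {"translation": [0, 0, -0.12], "roll": 0}]}}

```text
time: 8.57
eef_pos: [0.5225, 0.1837, 0.2084]
ee_rot: [0.002, -0.658, 0.753, -0.001]
contact_force: [-0.1, 0.7, -1.1]
width: 0.0189
```

```bash
python3 - <<'E'
from h import *
s=st(); print(s['moment'],s['joint_positions'].round(2));d=cam('wrist'); cv2.imwrite('pics/w5.png',d['pixels'][:,:,::-1]); s=cam('scene'); crop(s,260,100,160,120,5,'s5.png')
E
```

```text
t 8.57 p [0.5225 0.1837 0.2084] q [ 0.002 -0.658  0.753 -0.001] F [-0.1  0.7 -1.1] w 0.0189
[0.02229322 0.00302212 0.00133208] [ 0.27  0.33 -0.8   1.83  0.27  1.08 -2.34]
```

View pics/s5.png

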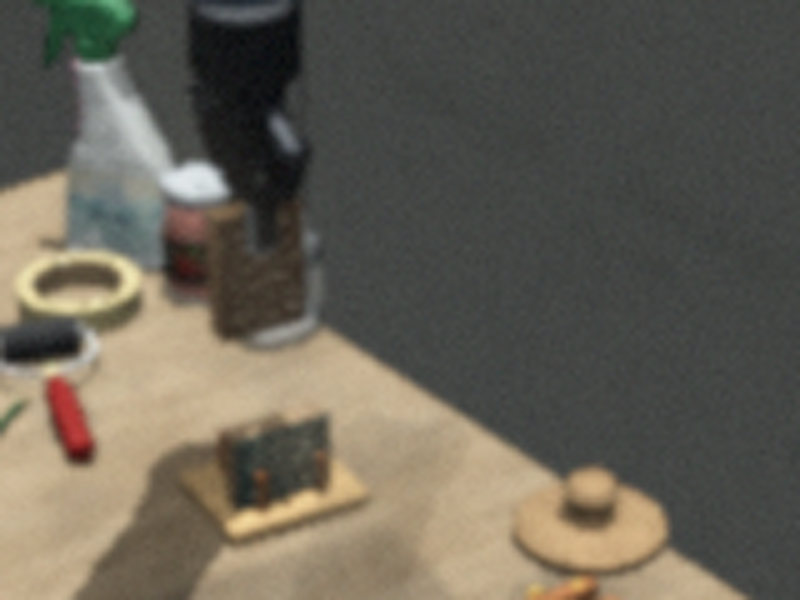

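View pics/w5.png

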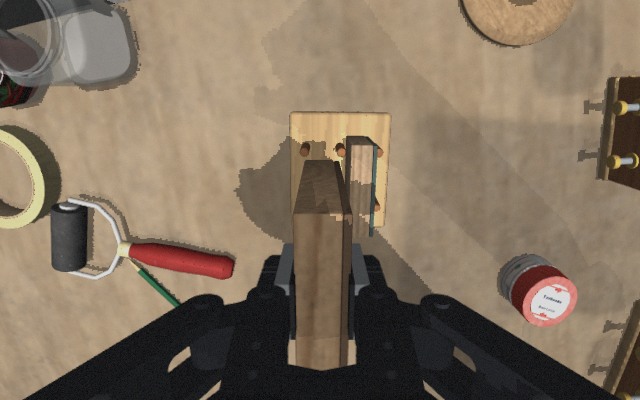

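{"op": "jog_arm", "data": {"series": [{"translation": [0.0378, 0.0031, 0], "roll": 0.05}, {"translation": [0.0756, 0.0063, 0], "roll": 0.1}, {"translation": [0.1133, 0.0094, 0], "roll": 0.15}, {"translation": [0.1511, 0.0125, 0], "roll": 0.2}, {"translation": [0.1889, 0.0157, 0], "roll": 0.25}, {"translation": [0.2266, 0.0188, 0], "roll": 0.3}, {"translation": [0.2644, 0.0219, 0], "roll": 0.34}, {"translation": [0.3022, 0.025, 0], "roll": 0.38}, {"translation": [0.34, 0.0282, 0], "roll": 0.42}, {"translation": [0.3777, 0.0313, 0], "roll": 0.442}, {"translation": [0.3777, 0.0313, 0], "roll": 0.442}, {"translation": [0.3777, 0.0313, 0], "roll": 0.442}]}}

```text
time: 10.18
eef_pos: [0.4389, -0.1861, 0.2048]
ee_rot: [-0.0, -0.477, 0.879, 0.001]
contact_force: [0.1, -0.3, -1.3]
width: 0.0185
```

```bash
cat >> h.py <<'E'
O=np.array([.5207,-.181]); YAW=-.054
def rack(p): # world xy -> rack xy
    c,s=np.cos(YAW),np.sin(YAW); q=np.asarray(p)[...,:2]-O; return q@np.array([[c,-s],[s,c]])
def unrack(p):
    c,s=np.cos(YAW),np.sin(YAW); return np.asarray(p)@np.array([[c,s],[-s,c]])+O
def where(s):
    X=q2R(s['ee_rot']); a=np.arctan2(X[1,0],X[0,0])+np.pi/2; phi=-(a-YAW)
    c=rack(s['eef_pos']); f=np.array([np.cos(phi),-np.sin(phi)]);n=np.array([np.sin(phi),np.cos(phi)])
    C=c*1000+32.5*f+10*n
    print('rack c',(c*1000).round(1),'phi',np.degrees(phi).round(1),'C',C.round(1),'foot z',round((s['eef_pos'][2]-.0726)*1000,1)); return c,phi
def goto(s,c,phi,footz): # rack mm target -> tool delta
    X=q2R(s['ee_rot']); a=np.arctan2(X[1,0],X[0,0])+np.pi/2; p0=-(a-YAW)
    t=np.r_[unrack(np.array(c)/1000),footz/1000+.0726]
    print('delta tool',(X.T@(t-s['eef_pos'])).round(4),'roll',round(np.radians(phi)-p0,4))
def fromC(C,phi):
    p=np.radians(phi); return np.array(C)-32.5*np.array([np.cos(p),-np.sin(p)])-10*np.array([np.sin(p),np.cos(p)])
E
python3 - <<'E'
from h import *
print(rack(np.array([.5199,-.1967])))
d=cam('wrist');np.save('w6.npy',d,allow_pickle=True); s=st(); where(s); print(s['joint_positions'].round(2))
cv2.imwrite('pics/w6.png',d['pixels'][:,:,::-1])
H=np.array(d['hand_eye'])
u=cv2.undistortPoints(np.array([[[322.,211.]],[[322,160]]]),np.array(d['mtx']),np.array([d['k1'],0,0,0.])).reshape(-1,2)
r=np.c_[u,[1,1]]@H[:3,:3].T
for i,z in((0,-.0224),(1,.0726)): print('front y',(H[:3,3]+r[i]*(z-H[2,3])/r[i,2]).round(4))
goto(s,fromC([-47,-17.2],30),30,38)
E
```

```text
[ 4.85541459e-05 -1.57202940e-02]
t 10.22 p [ 0.4393 -0.1856  0.2051] q [-0.    -0.478  0.878  0.001] F [ 0.3  0.1 -1.4] w 0.0187
rack c [-81.  -9.] phi 29.8 C [-47.9 -16.5] foot z 132.5
[ 0.82  0.13 -0.54  2.01  0.08  1.02 -1.9 ]
front y [ 0.0013 -0.0347 -0.0224]
front y [ 0.0013 -0.0335  0.0726]
delta tool [ 0.0002 -0.0013  0.0945] roll 0.0031
```

View pics/w6.png

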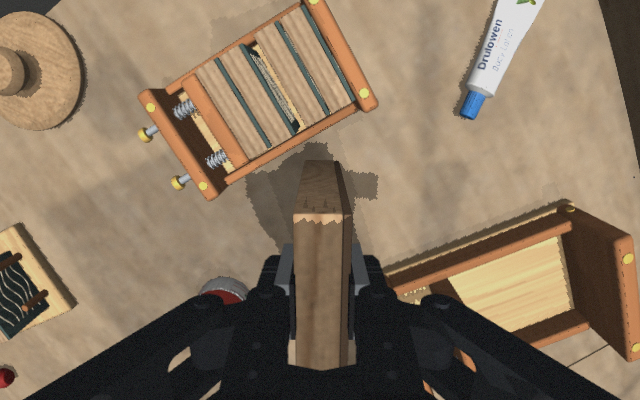

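{"op": "jog_arm", "data": {"series": [{"translation": [-0.0008, 0.0004, 0.02], "roll": 0}, {"translation": [-0.0008, 0.0004, 0.04], "roll": 0}, {"translation": [-0.0008, 0.0004, 0.055], "roll": 0}, {"translation": [-0.0008, 0.0004, 0.055], "roll": 0}, {"translation": [-0.0008, 0.0004, 0.055], "roll": 0}]}}

```text
time: 10.85
eef_pos: [0.4404, -0.1859, 0.1515]
ee_rot: [0.0, -0.477, 0.879, -0.0]
contact_force: [0.1, -0.5, -0.8]
width: 0.0188
```

```bash
python3 - <<'E'
from h import *
d=cam('wrist');np.save('w7.npy',d,allow_pickle=True); s=st(); where(s)
crop(d,150,0,260,230,2.6,'w7.png')
E
```

```text
t 10.9 p [ 0.4405 -0.1862  0.1518] q [ 0.001 -0.477  0.879 -0.001] F [-0.5  0.1 -0.4] w 0.0184
rack c [-79.8  -9.5] phi 29.9 C [-46.6 -17. ] foot z 79.2
```

View pics/w7.png

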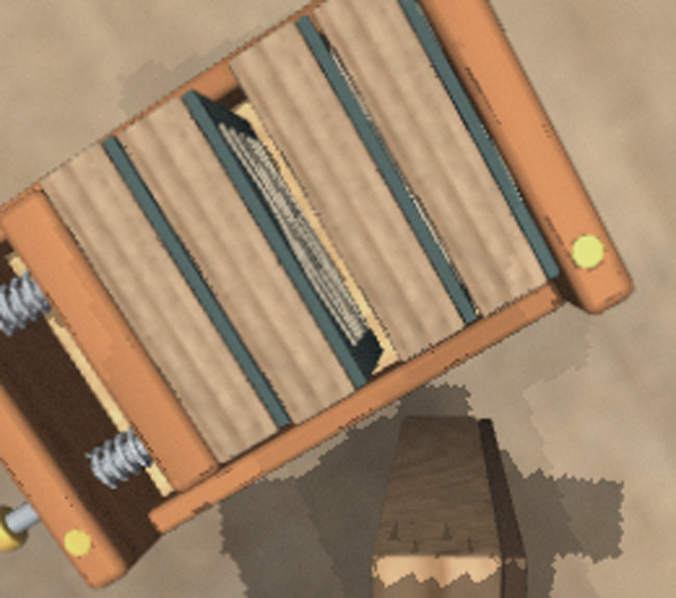

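```bash
python3 - <<'E'
from h import *
d=np.load('w7.npy',allow_pickle=True).item()
c=lambda *p: np.array(p,float)/2.6+[150,0]-0.3
print('C,D',(rack(onz(d,c((404,416),(491,420)),.0792))*1000).round(1))
print('b2 corner, b3 corner',(rack(onz(d,c((366,388),(396,363)),.072))*1000).round(1))
print('b2 far, b3 far',(rack(onz(d,c((194,92),(230,65)),.072))*1000).round(1))
print('pins',(rack(onz(d,c((587,251),),.072))*1000).round(1),(rack(onz(d,c((77,543),),.06))*1000).round(1))
E
```

```text
C,D [[-46.3 -18.7]
 [-56.8 -35.2]]
b2 corner, b3 corner [[-37.3 -13.4]
 [-35.8 -22.4]]
b2 far, b3 far [[ 36.4 -14.5]
 [ 37.  -24.2]]
pins [[-35.5 -71.9]] [[-35.2  74.1]]
```

{"op": "jog_arm", "data": {"series": [{"translation": [-0.0021, 0.0012, 0.0], "roll": 0}, {"translation": [-0.0021, 0.0012, 0.02], "roll": 0}, {"translation": [-0.0021, 0.0012, 0.035], "roll": 0}, {"translation": [-0.0021, 0.0012, 0.0405], "roll": 0}, {"translation": [-0.0021, 0.0012, 0.0405], "roll": 0}]}}

```text
time: 11.52
eef_pos: [0.4396, -0.1836, 0.1102]
ee_rot: [-0.0, -0.477, 0.879, 0.0]
contact_force: [-1.0, 0.3, -0.9]
width: 0.0185
```

```bash
python3 - <<'E'
from h import *
d=cam('wrist');np.save('w8.npy',d,allow_pickle=True); s=st(); where(s)
crop(d,150,0,260,230,2.6,'w8.png')
goto(s,fromC([-34,-14.6],30),30,38)
E
```

```text
t 11.57 p [ 0.4401 -0.1837  0.1106] q [ 0.    -0.477  0.879 -0.   ] F [ 0.2  0.  -0.5] w 0.0186
rack c [-80.4  -7.1] phi 29.9 C [-47.2 -14.6] foot z 38.0
delta tool [-0.0067 -0.0114 -0.    ] roll 0.0014
```

View pics/w8.png

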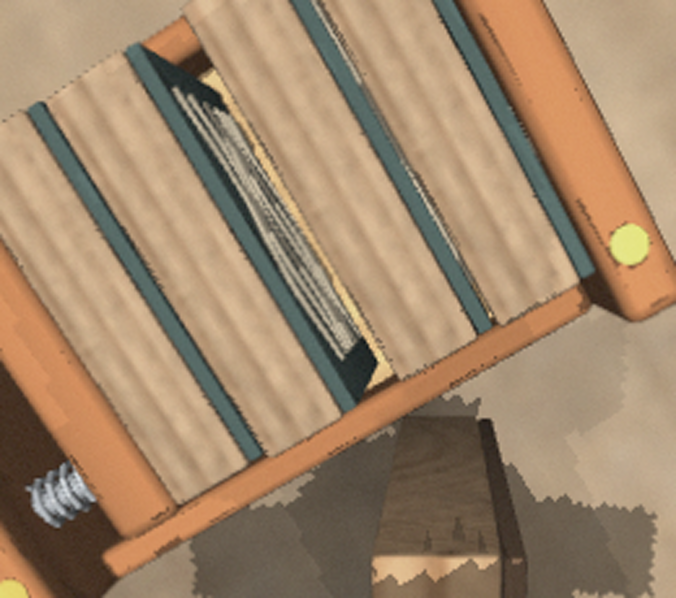

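{"op": "jog_arm", "data": {"series": [{"translation": [-0.003, -0.005, 0], "roll": 0}, {"translation": [-0.005, -0.0085, 0], "roll": 0}, {"translation": [-0.006, -0.0102, 0], "roll": 0}, {"translation": [-0.0067, -0.0114, 0], "roll": 0}, {"translation": [-0.0067, -0.0114, 0], "roll": 0}]}}

```text
time: 12.2
eef_pos: [0.453, -0.1844, 0.1104]
ee_rot: [-0.0, -0.477, 0.879, 0.0]
contact_force: [0.1, -0.7, -0.7]
width: 0.0187
```

```bash
python3 - <<'E'
from h import *
d=cam('wrist');np.save('w9.npy',d,allow_pickle=True); s=st(); where(s)
crop(d,150,0,260,230,2.6,'w9.png')
E
```

```text
t 12.25 p [ 0.453  -0.1844  0.1104] q [-0.    -0.477  0.879 -0.   ] F [ 0.7 -1.1 -0.5] w 0.0186
rack c [-67.4  -7.1] phi 29.9 C [-34.2 -14.6] foot z 37.8
```

View pics/w9.png

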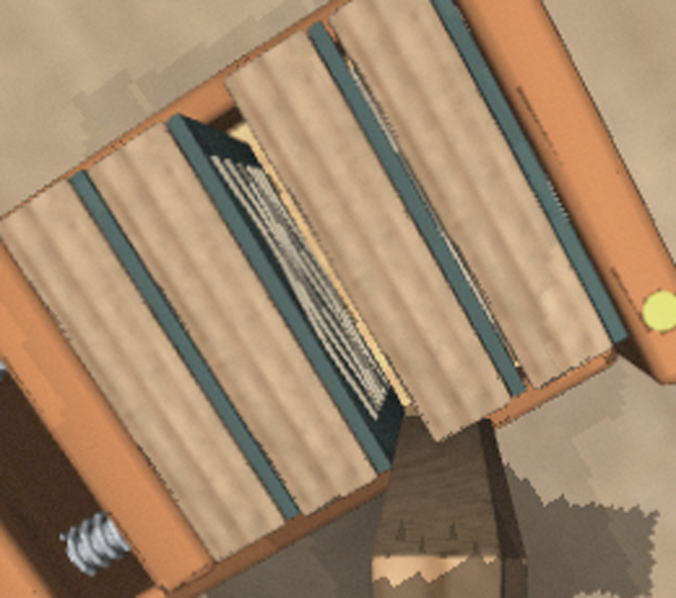

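{"op": "jog_arm", "data": {"series": [{"translation": [-0.0009, 0.0005, 0], "roll": 0}, {"translation": [-0.0017, 0.001, 0], "roll": 0}, {"translation": [-0.0026, 0.0015, 0], "roll": 0}, {"translation": [-0.0035, 0.002, 0], "roll": 0}, {"translation": [-0.0043, 0.0025, 0], "roll": 0}, {"translation": [-0.0043, 0.0025, 0], "roll": 0}]}}

```text
time: 13.0
eef_pos: [0.4526, -0.1805, 0.1105]
ee_rot: [-0.001, -0.477, 0.879, -0.0]
contact_force: [-1.8, -4.9, 0.1]
width: 0.0187
```

```bash
python3 - <<'E'
from h import *
d=cam('wrist');np.save('w10.npy',d,allow_pickle=True); s=st(); where(s); print(s['moment'])
crop(d,150,0,260,230,2.6,'w10.png')
E
```

```text
t 13.05 p [ 0.4527 -0.1806  0.1105] q [-0.001 -0.477  0.879 -0.   ] F [-1.5 -5.3  0.1] w 0.0185
rack c [-68.   -3.2] phi 30.0 C [-34.8 -10.8] foot z 37.9
[-1.34543072  0.4606937  -0.15725406]
```

View pics/w10.png

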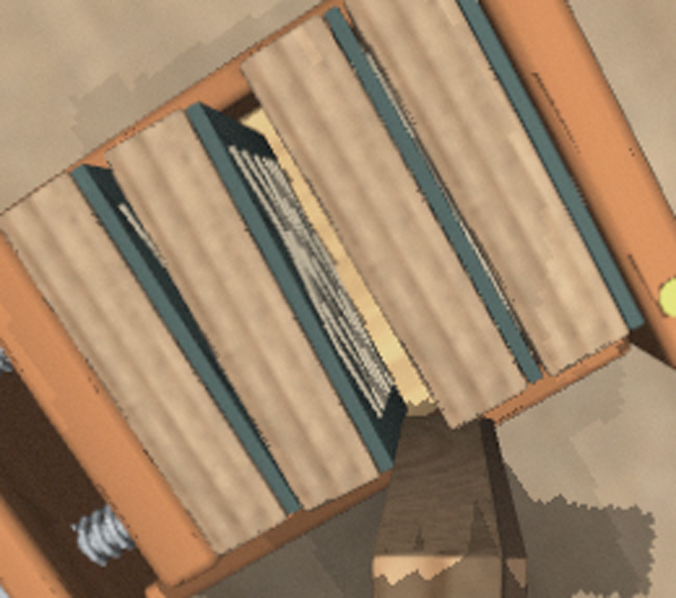

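{"op": "jog_arm", "data": {"series": [{"translation": [-0.0009, 0.0005, 0], "roll": 0}, {"translation": [-0.0017, 0.001, 0], "roll": 0}, {"translation": [-0.0026, 0.0015, 0], "roll": 0}, {"translation": [-0.0035, 0.002, 0], "roll": 0}, {"translation": [-0.0043, 0.0025, 0], "roll": 0}, {"translation": [-0.0052, 0.003, 0], "roll": 0}, {"translation": [-0.006, 0.0035, 0], "roll": 0}, {"translation": [-0.0065, 0.0038, 0], "roll": 0}, {"translation": [-0.0065, 0.0038, 0], "roll": 0}]}}

```text
time: 14.18
eef_pos: [0.4526, -0.1743, 0.1105]
ee_rot: [-0.001, -0.476, 0.879, -0.001]
contact_force: [-2.1, -6.9, -0.1]
width: 0.0186
```

```bash
python3 - <<'E'
from h import *
d=cam('wrist');np.save('w11.npy',d,allow_pickle=True); s=st(); where(s); print(s['moment'])
crop(d,150,0,260,230,2.6,'w11.png')
E
```

```text
t 14.22 p [ 0.4526 -0.1743  0.1105] q [-0.001 -0.476  0.879 -0.001] F [-1.8 -6.  -0.1] w 0.0188
rack c [-68.4   3. ] phi 30.0 C [-35.2  -4.6] foot z 37.9
[-1.81957751  0.59382342 -0.2207356 ]
```

View pics/w11.png

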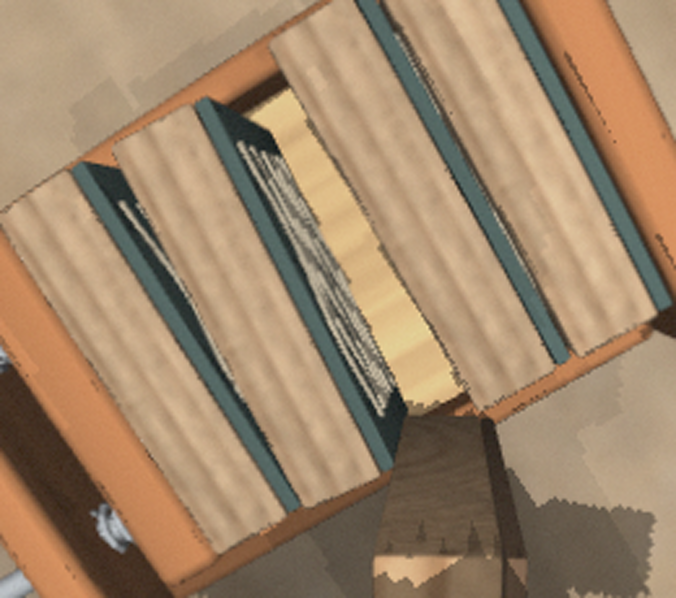

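```bash
python3 - <<'E'
from h import *
d=np.load('w11.npy',allow_pickle=True).item()
c=lambda *p: np.array(p,float)/2.6+[150,0]-0.3
print('b2 near/far',(rack(onz(d,c((383,470),(205,98)),.072))*1000).round(1))
print('b3 near/far',(rack(onz(d,c((484,414),(270,47)),.072))*1000).round(1))
print('C D foot',(rack(onz(d,c((404,415),(491,420)),.0379))*1000).round(1))
E
```

```text
b2 near/far [[-37.1  -2.4]
 [ 35.8 -10. ]]
b3 near/far [[-37.3 -24.4]
 [ 37.1 -24.2]]
C D foot [[-34.8  -6.8]
 [-45.6 -23.1]]
```

```bash
cat >> h.py <<'E'
def path(s,wps,fz=None):
    for C,phi in wps: goto(s,fromC(C,phi),phi,(s['eef_pos'][2]-.0726)*1000 if fz is None else fz)
E
python3 - <<'E'
from h import *
s=st(); where(s)
path(s,[((-35.4,-3.6),29.9),((-35.5,-3),26),((-35.5,-2.5),22),((-35.5,-2.5),18),((-35.5,-2.5),14),((-35.5,-2.5),10),((-35.5,-2.5),6),((-35.5,-2.5),2),((-35.5,-2.5),0)])
E
```

```text
t 14.22 p [ 0.4526 -0.1743  0.1105] q [-0.001 -0.476  0.879 -0.001] F [-1.8 -6.  -0.1] w 0.0188
rack c [-68.4   3. ] phi 30.0 C [-35.2  -4.6] foot z 37.9
delta tool [-0.0007  0.0006 -0.    ] roll -0.0023
delta tool [0.001  0.0002 0.    ] roll -0.0704
delta tool [ 0.0028 -0.0004  0.    ] roll -0.1402
delta tool [ 0.0049 -0.0015  0.    ] roll -0.21
delta tool [ 0.0069 -0.0028  0.    ] roll -0.2798
delta tool [ 0.0089 -0.0041  0.    ] roll -0.3496
delta tool [ 0.0107 -0.0056  0.    ] roll -0.4195
delta tool [ 0.0124 -0.0072  0.    ] roll -0.4893
delta tool [ 0.0133 -0.0081  0.    ] roll -0.5242
```

{"op": "jog_arm", "data": {"series": [{"translation": [-0.0007, 0.0006, 0], "roll": 0}, {"translation": [0.001, 0.0002, 0], "roll": -0.07}, {"translation": [0.0028, -0.0004, 0], "roll": -0.14}, {"translation": [0.0049, -0.0015, 0], "roll": -0.21}, {"translation": [0.0069, -0.0028, 0], "roll": -0.28}, {"translation": [0.0069, -0.0028, 0], "roll": -0.28}]}}

```text
time: 14.98
eef_pos: [0.4514, -0.1817, 0.1106]
ee_rot: [-0.001, -0.594, 0.804, -0.001]
contact_force: [-1.9, -6.5, 0.9]
width: 0.0188
```

```bash
python3 - <<'E'
from h import *
d=cam('wrist');np.save('w12.npy',d,allow_pickle=True); s=st(); where(s); print(s['moment'])
crop(d,150,0,260,230,2.6,'w12.png')
path(s,[((-35.5,-2.5),10),((-35.5,-2.5),6),((-35.5,-2.5),2),((-35.5,-2.5),0)])
E
```

```text
t 15.03 p [ 0.4514 -0.1816  0.1106] q [-0.001 -0.594  0.804 -0.001] F [-2.3 -6.   0.2] w 0.0185
rack c [-69.2  -4.4] phi 14.0 C [-35.2  -2.5] foot z 38.0
[-1.74865801  0.58107225 -0.23207946]
delta tool [ 0.0023 -0.0005  0.    ] roll -0.0697
delta tool [ 0.0045 -0.0014  0.    ] roll -0.1395
delta tool [ 0.0066 -0.0025  0.    ] roll -0.2094
delta tool [ 0.0076 -0.0031  0.    ] roll -0.2443
```

View pics/w12.png

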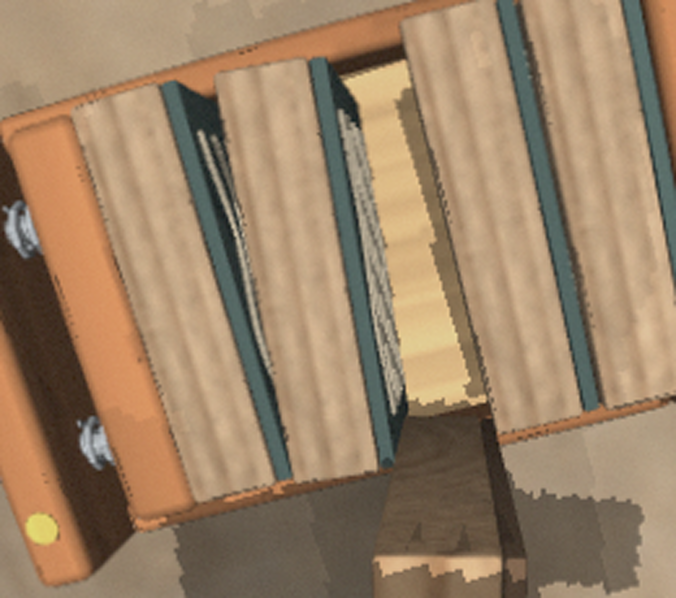

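```bash
python3 - <<'E'
from h import *
d=np.load('w12.npy',allow_pickle=True).item()
c=lambda *p: np.array(p,float)/2.6+[150,0]-0.3
print('b2 near/far',(rack(onz(d,c((386,464),(318,58)),.072))*1000).round(1))
print('b3 near/far',(rack(onz(d,c((498,440),(402,42)),.072))*1000).round(1))
print('C D foot',(rack(onz(d,c((404,416),(492,421)),.038))*1000).round(1))
print('C top D top',(rack(onz(d,c((376,557),(502,558)),.133))*1000).round(1))
s=st();path(s,[((-35.5,-2),10),((-35.5,-1.5),6),((-34,-1.5),4),((-32,-1.5),3)])
E
```

```text
b2 near/far [[-36.9  -1.8]
 [ 35.5  -9. ]]
b3 near/far [[-37.6 -23.6]
 [ 34.4 -23.6]]
C D foot [[-34.8  -4.5]
 [-40.7 -23.4]]
C top D top [[-34.9  -4.9]
 [-38.9 -20.4]]
t 15.03 p [ 0.4514 -0.1816  0.1106] q [-0.001 -0.594  0.804 -0.001] F [-2.3 -6.   0.2] w 0.0185
delta tool [ 0.0018 -0.0004  0.    ] roll -0.0697
delta tool [ 0.0035 -0.0012  0.    ] roll -0.1395
delta tool [ 0.0042 -0.0031  0.    ] roll -0.1744
delta tool [ 0.0042 -0.0054  0.    ] roll -0.1919
```

```bash
python3 - <<'E'
from h import *
s=st();path(s,[((-35.5,-1.7),12),((-35.5,-0.8),9),((-35.5,-.8),6),((-34,-.8),4.5),((-32,-1),3)])
E
```

```text
t 15.03 p [ 0.4514 -0.1816  0.1106] q [-0.001 -0.594  0.804 -0.001] F [-2.3 -6.   0.2] w 0.0185
delta tool [0.0004 0.0001 0.    ] roll -0.0348
delta tool [ 0.0012 -0.0003  0.    ] roll -0.0872
delta tool [ 0.0028 -0.001   0.    ] roll -0.1395
delta tool [ 0.0033 -0.0028  0.    ] roll -0.1657
delta tool [ 0.0038 -0.0052  0.    ] roll -0.1919
```

{"op": "jog_arm", "data": {"series": [{"translation": [0.0004, 0.0001, 0], "roll": -0.035}, {"translation": [0.0012, -0.0003, 0], "roll": -0.087}, {"translation": [0.0028, -0.001, 0], "roll": -0.14}, {"translation": [0.003, -0.002, 0], "roll": -0.152}, {"translation": [0.0033, -0.0028, 0], "roll": -0.166}, {"translation": [0.0036, -0.004, 0], "roll": -0.179}, {"translation": [0.0038, -0.0052, 0], "roll": -0.192}, {"translation": [0.0038, -0.0052, 0], "roll": -0.192}]}}

```text
time: 16.02
eef_pos: [0.4546, -0.1868, 0.1102]
ee_rot: [-0.002, -0.669, 0.744, -0.0]
contact_force: [-2.5, -7.0, -1.1]
width: 0.0188
```

```bash
python3 - <<'E'
from h import *
d=cam('wrist');np.save('w13.npy',d,allow_pickle=True); s=st(); where(s); print(s['moment'])
crop(d,150,0,260,230,2.6,'w13.png')
E
```

```text
t 16.07 p [ 0.4546 -0.1868  0.1102] q [-0.002 -0.669  0.744 -0.   ] F [-1.9 -7.  -1.9] w 0.0192
rack c [-65.7  -9.4] phi 3.0 C [-32.7  -1.1] foot z 37.6
[-1.83754074  0.5529843  -0.13591906]
```

View pics/w13.png

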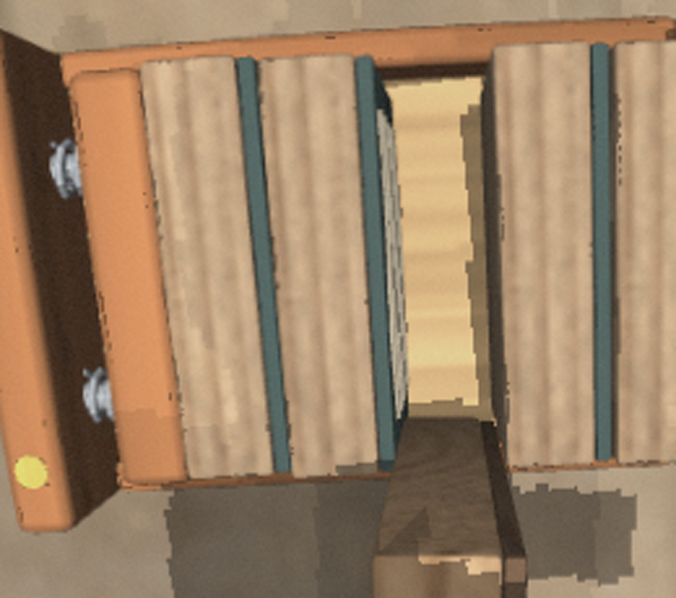

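```bash
python3 - <<'E'
from h import *
s=st()
for x,y,p in [(-62,-11,1),(-58,-12.5,0),(-54,-13,0),(-50,-13.5,0),(-45,-13.5,0),(-40,-13.5,0)]: goto(s,(x,y),p,38)
E
```

```text
t 16.07 p [ 0.4546 -0.1868  0.1102] q [-0.002 -0.669  0.744 -0.   ] F [-1.9 -7.  -1.9] w 0.0192
delta tool [ 0.0014 -0.0038 -0.0004] roll -0.0347
delta tool [ 0.0027 -0.0078 -0.0004] roll -0.0522
delta tool [ 0.003  -0.0118 -0.0004] roll -0.0522
delta tool [ 0.0033 -0.0159 -0.0005] roll -0.0522
delta tool [ 0.0031 -0.0209 -0.0005] roll -0.0522
delta tool [ 0.0028 -0.0259 -0.0005] roll -0.0522
```

{"op": "jog_arm", "data": {"series": [{"translation": [0.0014, -0.0038, 0], "roll": -0.035}, {"translation": [0.0027, -0.0078, 0], "roll": -0.052}, {"translation": [0.003, -0.0118, 0], "roll": -0.052}, {"translation": [0.0033, -0.0159, 0], "roll": -0.052}, {"translation": [0.0031, -0.0209, 0], "roll": -0.052}, {"translation": [0.0028, -0.0259, 0], "roll": -0.052}, {"translation": [0.0028, -0.0259, 0], "roll": -0.052}]}}

```text
time: 16.95
eef_pos: [0.4812, -0.1906, 0.1102]
ee_rot: [-0.001, -0.688, 0.725, 0.0]
contact_force: [-2.2, -5.3, -0.9]
width: 0.0186
```

```bash
python3 - <<'E'
from h import *
d=cam('wrist');np.save('w14.npy',d,allow_pickle=True); s=st(); where(s); print(s['moment'])
crop(d,150,0,260,230,2.6,'w14.png')
t=cam('top'); crop(t,320,150,120,90,6,'t14.png')
E
```

```text
t 17.0 p [ 0.4812 -0.1906  0.1102] q [-0.001 -0.688  0.725  0.   ] F [-2.3 -5.2 -2.4] w 0.0187
rack c [-38.9 -11.7] phi -0.1 C [-6.4 -1.6] foot z 37.6
[-1.31260323  0.58289006  0.00986841]
```

View pics/w14.png

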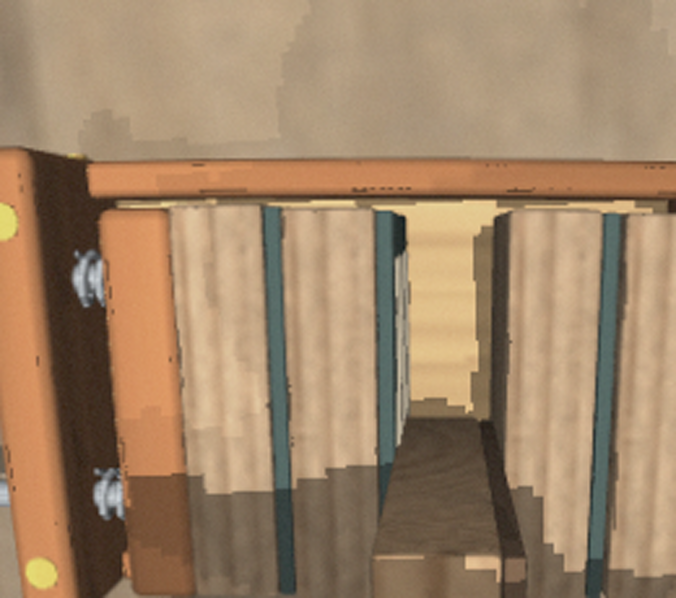

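```bash
python3 - <<'E'
from h import *
s=st()
for x,y,p in [(-34,-12,0),(-10,-13,0),(-1,-13.5,0)]: goto(s,(x,y),p,38)
E
```

```text
t 17.05 p [ 0.4812 -0.1906  0.1102] q [-0.001 -0.688  0.725  0.   ] F [-1.4 -5.3 -1.5] w 0.0192
delta tool [ 0.0003 -0.0049 -0.0004] roll 0.0018
delta tool [ 0.0014 -0.0289 -0.0004] roll 0.0018
delta tool [ 0.0019 -0.0379 -0.0004] roll 0.0018
```

View pics/t14.png

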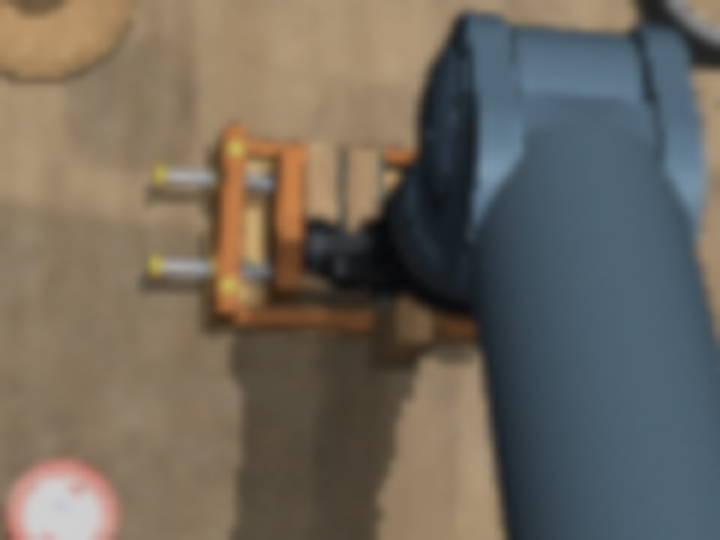

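{"op": "jog_arm", "data": {"series": [{"translation": [0.0005, -0.005, 0], "roll": 0}, {"translation": [0.0007, -0.01, 0], "roll": 0}, {"translation": [0.001, -0.015, 0], "roll": 0}, {"translation": [0.0012, -0.02, 0], "roll": 0}, {"translation": [0.0013, -0.025, 0], "roll": 0}, {"translation": [0.0015, -0.03, 0], "roll": 0}, {"translation": [0.0017, -0.034, 0], "roll": 0}, {"translation": [0.0019, -0.038, 0], "roll": 0}, {"translation": [0.0019, -0.038, 0], "roll": 0}]}}

```text
time: 18.18
eef_pos: [0.5201, -0.1938, 0.1105]
ee_rot: [0.0, -0.688, 0.725, -0.0]
contact_force: [-2.3, -3.6, -1.5]
width: 0.0186
```

```bash
python3 - <<'E'
from h import *
d=cam('wrist');np.save('w15.npy',d,allow_pickle=True); s=st(); where(s); print(s['moment'])
cv2.imwrite('pics/w15.png',d['pixels'][:,:,::-1])
t=cam('scene'); crop(t,330,150,120,110,6,'s15.png')
E
```

```text
t 18.23 p [ 0.5201 -0.1938  0.1106] q [ 0.    -0.688  0.725 -0.001] F [-1.2 -3.3 -2.4] w 0.0188
rack c [  0.1 -12.9] phi -0.1 C [32.6 -2.8] foot z 38.0
[-1.00600122e+00  2.14728107e-01  6.74387741e-04]
```

View pics/w15.png

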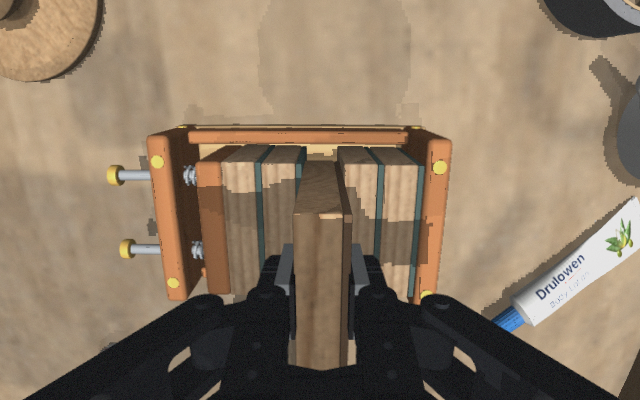

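View pics/s15.png

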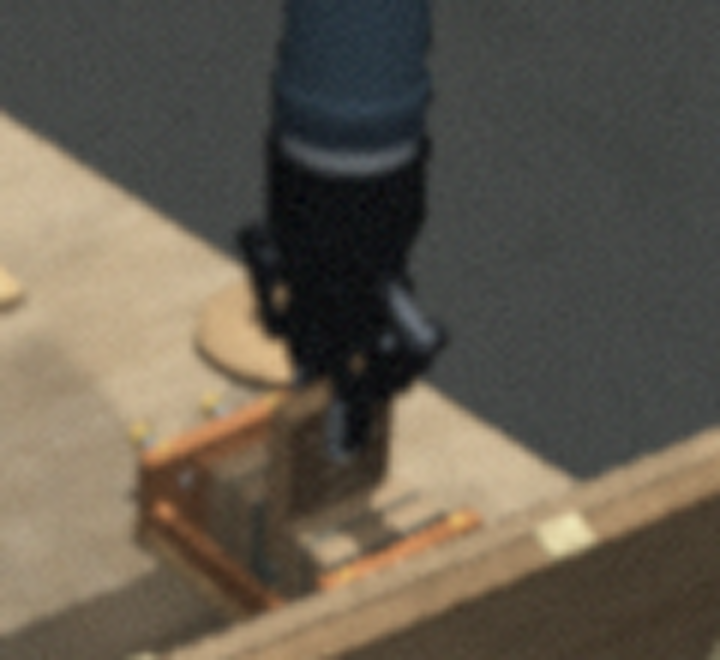

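{"op": "jog_arm", "data": {"series": [{"translation": [0.0007, 0.001, 0.002], "roll": 0}, {"translation": [0.0015, 0.001, 0.005], "roll": 0}, {"translation": [0.0015, 0.001, 0.008], "roll": 0}, {"translation": [0.0015, 0.001, 0.011], "roll": 0}, {"translation": [0.0015, 0.001, 0.014], "roll": 0}, {"translation": [0.0015, 0.001, 0.017], "roll": 0}, {"translation": [0.0015, 0.001, 0.02], "roll": 0}, {"translation": [0.0015, 0.001, 0.022], "roll": 0}, {"translation": [0.0015, 0.001, 0.022], "roll": 0}]}}

```text
time: 19.4
eef_pos: [0.5182, -0.1949, 0.088]
ee_rot: [0.0, -0.689, 0.725, 0.0]
contact_force: [1.6, 0.2, -1.4]
width: 0.019
```

```bash
python3 - <<'E'
from h import *
d=cam('wrist');s=st(); where(s); print(s['moment'])
cv2.imwrite('pics/w16.png',d['pixels'][:,:,::-1])
E
```

```text
t 19.45 p [ 0.5182 -0.1949  0.088 ] q [ 0.    -0.689  0.725  0.   ] F [ 1.2 -0.1 -2.1] w 0.0187
rack c [ -1.8 -14. ] phi -0.1 C [30.7 -3.9] foot z 15.4
[-0.12632743 -0.24077665  0.01226168]
```

View pics/w16.png

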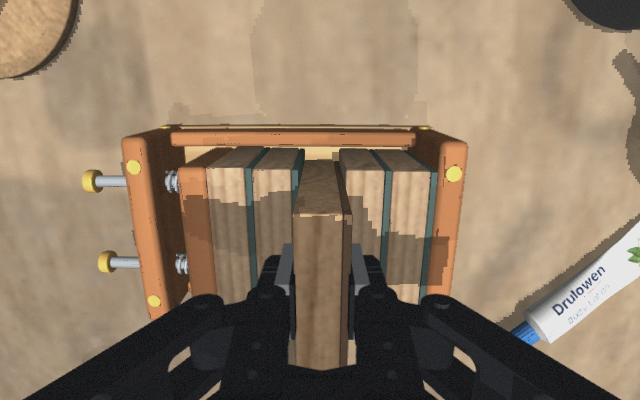

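{"op": "jog_arm", "data": {"series": [{"translation": [0, 0, 0.001], "roll": 0}, {"translation": [0, 0, 0.002], "roll": 0}, {"translation": [0, 0, 0.003], "roll": 0}, {"translation": [0, 0, 0.003], "roll": 0}]}}

```text
time: 19.95
eef_pos: [0.5185, -0.1949, 0.0856]
ee_rot: [0.0, -0.688, 0.725, -0.0]
contact_force: [-0.6, 1.1, 3.2]
width: 0.0187
```

{"op": "jog_arm", "data": {"series": [{"translation": [0, 0, 0.0005], "roll": 0}, {"translation": [0, 0, 0.001], "roll": 0}, {"translation": [0, 0, 0.001], "roll": 0}]}}

```text
time: 20.32
eef_pos: [0.5186, -0.1949, 0.0847]
ee_rot: [0.0, -0.689, 0.725, -0.0]
contact_force: [-0.7, 1.0, 5.0]
width: 0.0186
```

{"op": "jog_arm", "data": {"series": [{"translation": [0, 0, 0.0005], "roll": 0}, {"translation": [0, 0, 0.001], "roll": 0}, {"translation": [0, 0, 0.001], "roll": 0}]}}

```text
time: 20.7
eef_pos: [0.5187, -0.1949, 0.0846]
ee_rot: [-0.0, -0.688, 0.725, -0.0]
contact_force: [-1.9, 1.3, 9.9]
width: 0.0189
```

```bash
python3 - <<'E'
from h import *
s=st(); where(s); print(s['moment'])
E
```

```text
t 20.7 p [ 0.5187 -0.1949  0.0846] q [-0.    -0.688  0.725 -0.   ] F [-1.9  1.3  9.9] w 0.0189
rack c [ -1.3 -14. ] phi -0.1 C [31.2 -4. ] foot z 12.0
[ 0.45901015  0.54727979 -0.01616666]
```

{"op": "jog_arm", "data": {"series": [{"translation": [0, 0, 0.0005], "roll": 0}, {"translation": [0, 0, 0.0005], "roll": 0}, {"translation": [0, 0, 0], "roll": 0}], "force": 20}}

```text
time: 21.08
eef_pos: [0.5187, -0.1949, 0.0846]
ee_rot: [-0.0, -0.688, 0.725, -0.0]
contact_force: [-0.3, 1.7, 8.6]
width: 0.0184
```

{"op": "jog_arm", "data": {"series": [{"translation": [0, 0, 0], "roll": 0}, {"translation": [0, 0, 0], "roll": 0}, {"translation": [0, 0, 0], "roll": 0}, {"translation": [0, 0, 0], "roll": 0}], "claw": 0}}

```text
time: 21.58
eef_pos: [0.5181, -0.1952, 0.0831]
ee_rot: [-0.0, -0.688, 0.725, 0.0]
contact_force: [-0.2, 0.4, -0.3]
width: 0.0427
```

```bash
python3 - <<'E'
from h import *
s=st(); where(s); print(s['moment'])
d=cam('wrist'); cv2.imwrite('pics/w17.png',d['pixels'][:,:,::-1])
E
```

```text
t 21.57 p [ 0.5181 -0.1952  0.0831] q [-0.    -0.688  0.725  0.   ] F [-0.2  0.4 -0.3] w 0.0427
rack c [ -1.8 -14.4] phi -0.1 C [30.7 -4.3] foot z 10.5
[0.02323817 0.01144546 0.04352326]
```

View pics/w17.png

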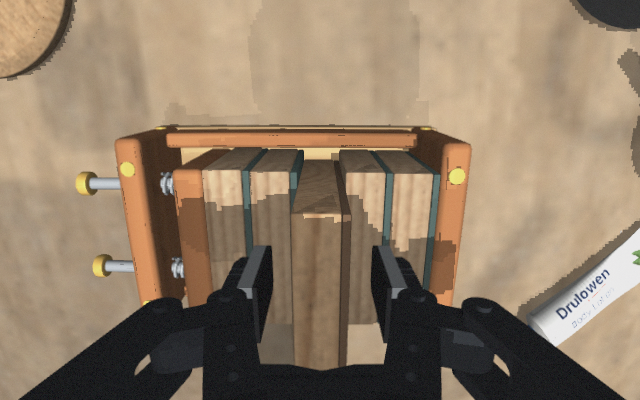

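{"op": "jog_arm", "data": {"series": [{"translation": [0, 0, -0.015], "roll": 0}, {"translation": [0, 0, -0.035], "roll": 0}, {"translation": [0, 0.02, -0.07], "roll": 0}, {"translation": [0, 0.05, -0.11], "roll": 0}, {"translation": [0, 0.08, -0.15], "roll": 0}, {"translation": [0, 0.095, -0.19], "roll": 0}, {"translation": [0, 0.095, -0.19], "roll": 0}, {"translation": [0, 0.095, -0.19], "roll": 0}]}}

```text
time: 22.62
eef_pos: [0.4237, -0.19, 0.2743]
ee_rot: [-0.0, -0.689, 0.725, -0.001]
contact_force: [0.5, -0.2, 0.7]
width: 0.0426
```

```bash
python3 - <<'E'
from h import *
s=st()
d=cam('wrist');np.save('w18.npy',d,allow_pickle=True); crop(d,200,0,240,170,3.3,'w18.png')
t=cam('scene'); crop(t,250,140,200,130,4,'s18.png')
t=cam('top'); crop(t,230,140,220,100,3.6,'t18.png')
E
```

```text
t 22.62 p [ 0.4237 -0.19    0.2743] q [-0.    -0.689  0.725 -0.001] F [ 0.5 -0.2  0.7] w 0.0426
```

View pics/w18.png

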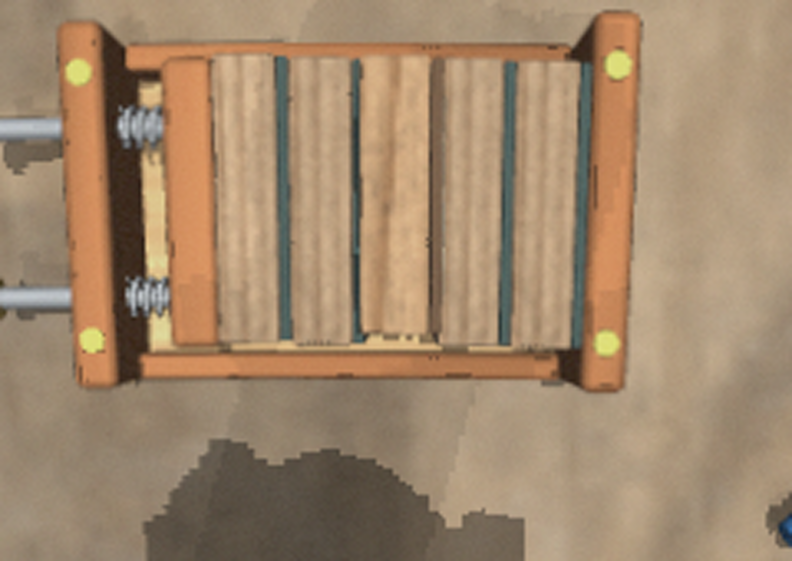

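View pics/s18.png

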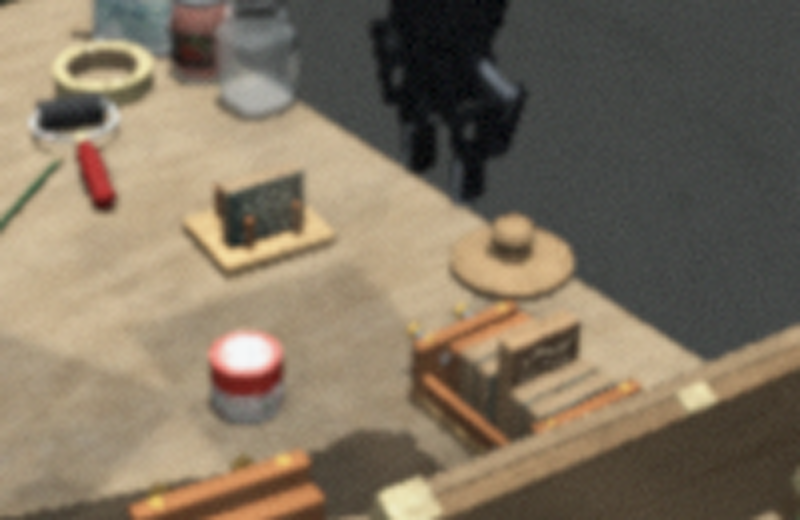

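View pics/t18.png

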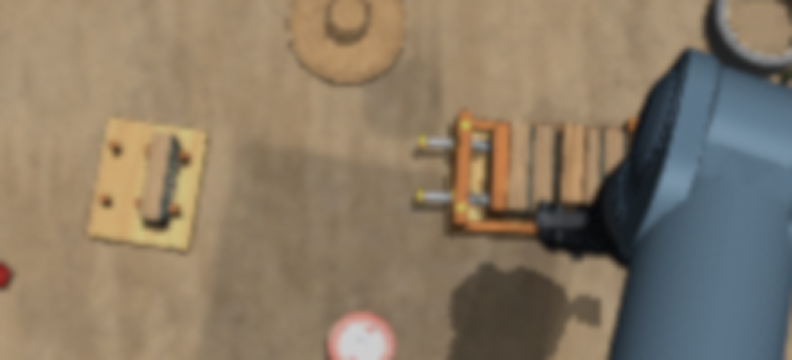

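```bash
python3 - <<'E'
from h import *
d=np.load('w18.npy',allow_pickle=True).item()
c=lambda *p: np.array(p,float)/3.3+[200,0]-0.35
T=rack(onz(d,c((361,55),(441,57),(440,333),(361,331)),.107))*1000
print('tall top',T.round(1),T.mean(0).round(1),'th',np.linalg.norm(T[0]-T[1]).round(1),'len',np.linalg.norm(T[1]-T[2]).round(1))
print('cheek face',(rack(onz(d,c((210,60),(216,344)),.070))*1000).round(1))
print('b2 R',(rack(onz(d,c((361,60),(361,342)),.072))*1000).round(1),'b3 L',(rack(onz(d,c((441,60),(440,344)),.072))*1000).round(1))
print('b4 R',(rack(onz(d,c((592,65),(583,347)),.072))*1000).round(1))
print('pins',(rack(onz(d,c((618,65),(606,343)),.072))*1000).round(1),(rack(onz(d,c((78,72),(91,340)),.06))*1000).round(1))
E
```

```text
tall top [[ 32.1  -5.6]
 [ 31.7 -24.5]
 [-32.1 -24.8]
 [-31.7  -5.3]] [ -0. -15.] th 18.8 len 63.8
cheek face [[ 37.9  35.5]
 [-36.1  36.3]]
b2 R [[ 37.3  -4.5]
 [-35.6  -4.1]] b3 L [[ 37.3 -25.5]
 [-36.1 -25.9]]
b4 R [[ 36.5 -65.3]
 [-36.7 -65.6]]
pins [[ 36.6 -72.2]
 [-35.5 -71.9]] [[ 37.1  73.4]
 [-35.1  73.9]]
```

The numbers fit: tall block top centred at rack (0, −15) mm, cheek at about 9.5 mm (expected 8.5), neighbours upright. To check it's fully home I'll touch its top lightly with the shut fingertips and read the height, which also presses out any leftover seating gap.

{"op": "jog_arm", "data": {"series": [{"translation": [0, -0.03, 0.02], "roll": 0}, {"translation": [0, -0.06, 0.05], "roll": 0}, {"translation": [0, -0.085, 0.08], "roll": 0}, {"translation": [0, -0.095, 0.11], "roll": 0}, {"translation": [0, -0.095, 0.13], "roll": 0}, {"translation": [0, -0.095, 0.14], "roll": 0}, {"translation": [0, -0.095, 0.14], "roll": 0}, {"translation": [0, -0.095, 0.14], "roll": 0}], "claw": 1, "force": 30}}

```text
time: 23.78
eef_pos: [0.5189, -0.1955, 0.1347]
ee_rot: [0.0, -0.688, 0.725, -0.001]
contact_force: [-0.2, 0.2, -0.1]
width: 0.0001
```

```bash
python3 - <<'E'
from h import *
s=st();where(s)
d=cam('wrist');cv2.imwrite('pics/w19.png',d['pixels'][:,:,::-1])
E
```

```text
t 23.77 p [ 0.5189 -0.1955  0.1347] q [ 0.    -0.688  0.725 -0.001] F [-0.2  0.2 -0.1] w 0.0001
rack c [ -1.  -14.6] phi -0.1 C [31.5 -4.5] foot z 62.1
```

View pics/w19.png

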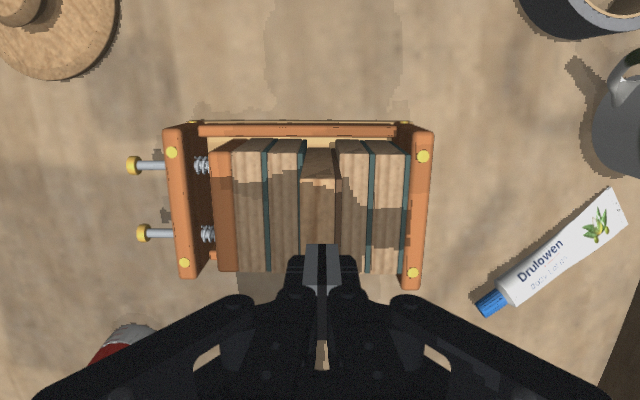

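{"op": "jog_arm", "data": {"series": [{"translation": [0, 0, 0.008], "roll": 0}, {"translation": [0, 0, 0.013], "roll": 0}, {"translation": [0, 0, 0.016], "roll": 0}, {"translation": [0, 0, 0.0165], "roll": 0}, {"translation": [0, 0, 0.0165], "roll": 0}]}}

```text
time: 24.45
eef_pos: [0.5184, -0.1951, 0.117]
ee_rot: [0.0, -0.688, 0.725, -0.0]
contact_force: [-0.5, 0.4, -0.2]
width: 0.0
```

{"op": "jog_arm", "data": {"series": [{"translation": [0, 0, 0.0005], "roll": 0}, {"translation": [0, 0, 0.001], "roll": 0}, {"translation": [0, 0, 0.0015], "roll": 0}, {"translation": [0, 0, 0.0015], "roll": 0}]}}

```text
time: 24.95
eef_pos: [0.5184, -0.1951, 0.1155]
ee_rot: [0.0, -0.688, 0.725, 0.0]
contact_force: [-0.3, 0.3, 0.7]
width: -0.0004
```

{"op": "jog_arm", "data": {"series": [{"translation": [0, 0, 0.0005], "roll": 0}, {"translation": [0, 0, 0.001], "roll": 0}, {"translation": [0, 0, 0.001], "roll": 0}]}}

```text
time: 25.32
eef_pos: [0.5185, -0.1951, 0.1152]
ee_rot: [-0.0, -0.688, 0.725, -0.0]
contact_force: [-1.4, 0.9, 4.7]
width: -0.0003
```

{"op": "jog_arm", "data": {"series": [{"translation": [0, 0, 0.0005], "roll": 0}, {"translation": [0, 0, 0.001], "roll": 0}, {"translation": [0, 0, 0.001], "roll": 0}]}}

```text
time: 25.7
eef_pos: [0.5185, -0.1951, 0.1151]
ee_rot: [-0.001, -0.688, 0.725, -0.0]
contact_force: [-4.2, 0.4, 10.8]
width: -0.0004
```

{"op": "jog_arm", "data": {"series": [{"translation": [0, 0, -0.005], "roll": 0}, {"translation": [0, 0, -0.025], "roll": 0}, {"translation": [0, 0.03, -0.06], "roll": 0}, {"translation": [0, 0.06, -0.11], "roll": 0}, {"translation": [0, 0.095, -0.16], "roll": 0}, {"translation": [0, 0.095, -0.16], "roll": 0}, {"translation": [0, 0.095, -0.16], "roll": 0}]}}

```text
time: 26.58
eef_pos: [0.4237, -0.1902, 0.274]
ee_rot: [-0.0, -0.688, 0.725, -0.001]
contact_force: [0.4, -0.4, -0.0]
width: 0.0001
```

```bash
python3 - <<'E'
from h import *
s=st()
d=cam('wrist');np.save('w20.npy',d,allow_pickle=True); crop(d,200,0,240,170,3.3,'w20.png')
E
```

```text
t 26.57 p [ 0.4237 -0.1902  0.274 ] q [-0.    -0.688  0.725 -0.001] F [ 0.4 -0.4 -0. ] w 0.0001
```

View pics/w20.png

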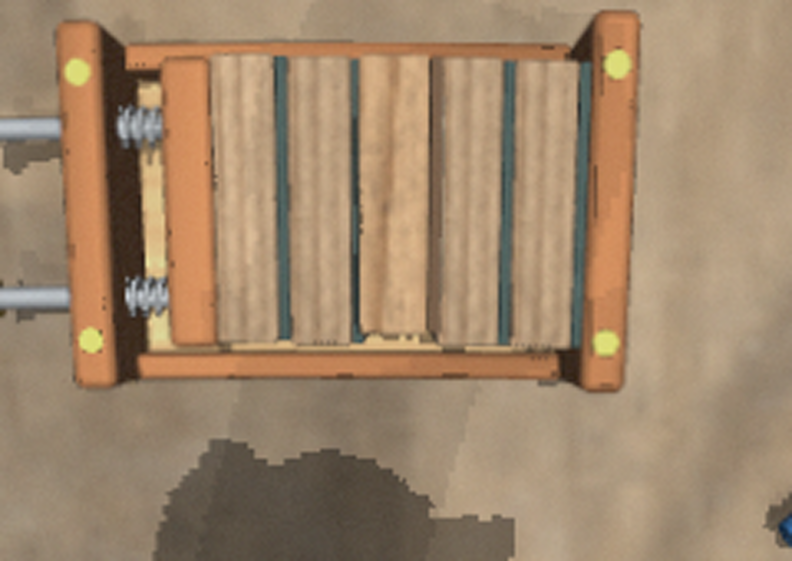

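The block is home: its top is at 0.107 m (expected 107 mm) and did not move under 11 N. All five blocks stand upright and the arm is clear, so I'm handing in.

```bash
python3 - <<'E'
from h import *
print(job.job_done())
E
```

```text
the job is handed in; nothing more can be done
None
```

The tall block is standing in the gap in the middle of the small rack, released, with the arm clear. I handed in at about 26.6 s of the 67 s allowed.

**One thing done differently from the wording:** the moves only allow shifts and a turn about the vertical, so I could not tilt the block. I turned it about 30° instead and worked one upright edge into the gap from the rack's near end, with its foot above the rail. I eased the neighbours apart against the sprung cheek, straightened the block and slid it to the middle. Then I pushed it down to the floor. Sideways force stayed around 7 N and downward force around 11 N in the readings I took. While spreading, the cheek went back to about 12–14 mm by my estimate, short of its 18 mm stop.

**Last checks:**
- **Height:** touching the block's top with the shut fingertips gave 107 mm, as expected for standing on the floor. It did not sink further under 11 N.
- **Position:** its top is centred at about (0, −15.0) mm in the rack, against a target of (0, −15.75).
- **Neighbours and the rest:** all four row blocks look upright in the last wrist picture. The damp block and the other things in the views I checked look undisturbed.

**Small disagreement:** the pictures put the cheek at about 9.5 mm, not the expected 8.5. I took that as edge-reading error of about 1 mm, but did not confirm it.

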